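# Load a belt grinder's carriage, tension its belt and latch the carriage at the belt

### The job

Get the belt grinder ready for the next batch: with the carriage drawn back, put the finished bright tubes that are still in it into the green tray and lay every dark raw tube into a channel of its own, pushed back against the stop, and wind the belt-tension wheel clockwise until it turns firm and its gauge points into the green (never far into the red). Only then push the carriage to the belt until its spring detent snaps home, and leave the tub, the tin and the welded tee where they are.

Things in the scene. Friction and masses are not known exactly. Their poses are not given: they have to be found in the camera images.
- raw0_mid (a point): Raw tube, dark grey with rusty ends, lying on the bench at the start; two or three are present (None: absent). Square steel tube, 120 mm long, 40 x 40 mm, 3 mm wall, 0.25 to 0.55 kg. The point is its centre (20 mm above what it lies on); its x axis runs along the tube.
- raw1_mid (a point): Raw tube, dark grey with rusty ends, lying on the bench at the start; two or three are present (None: absent). Square steel tube, 120 mm long, 40 x 40 mm, 3 mm wall, 0.25 to 0.55 kg. The point is its centre (20 mm above what it lies on); its x axis runs along the tube.
- raw2_mid (a point): Raw tube, dark grey with rusty ends, lying on the bench at the start; two or three are present (None: absent). Square steel tube, 120 mm long, 40 x 40 mm, 3 mm wall, 0.25 to 0.55 kg. The point is its centre (20 mm above what it lies on); its x axis runs along the tube.
- done0_mid (a point): Finished tube, bright metal, lying in a channel of the carriage at the start; one or two are present (None: absent). Square steel tube, 120 mm long, 40 x 40 mm, 3 mm wall, 0.25 to 0.55 kg. The point is its centre (20 mm above what it lies on); its x axis runs along the tube.
- done1_mid (a point): Finished tube, bright metal, lying in a channel of the carriage at the start; one or two are present (None: absent). Square steel tube, 120 mm long, 40 x 40 mm, 3 mm wall, 0.25 to 0.55 kg. The point is its centre (20 mm above what it lies on); its x axis runs along the tube.
- channel0 (a point): Channel 0 of the carriage: where the centre of a tube stands when it lies in this channel touching the back stop; moves with the carriage. x runs across the channels (channel0 to channel2, 66 mm apart), y along them, away from the belt; tubes lie along y. The floor is 20 mm below the point, 46 mm wide, between strips 7 mm high; the stop wall is 60 mm off at +y; open towards the belt (-y).
- channel1 (a point): Channel 1 of the carriage: where the centre of a tube stands when it lies in this channel touching the back stop; moves with the carriage. x runs across the channels (channel0 to channel2, 66 mm apart), y along them, away from the belt; tubes lie along y. The floor is 20 mm below the point, 46 mm wide, between strips 7 mm high; the stop wall is 60 mm off at +y; open towards the belt (-y).
- channel2 (a point): Channel 2 of the carriage: where the centre of a tube stands when it lies in this channel touching the back stop; moves with the carriage. x runs across the channels (channel0 to channel2, 66 mm apart), y along them, away from the belt; tubes lie along y. The floor is 20 mm below the point, 46 mm wide, between strips 7 mm high; the stop wall is 60 mm off at +y; open towards the belt (-y).
- pull_bar (a point): Middle of the carriage's black grab bar, 16 mm thick, 120 mm long along x, at the +y end of the carriage (away from the belt), 96 mm above the bench; a post under each end. The bar's centre line is 45 mm clear of the back stop (a wall 24 mm high above the channel floors, lower than the tubes; the channel floors are 38 mm above the bench). y points away from the belt, z up.
- carriage (a joint): Carriage travel towards the belt (-y of pull_bar), m: 0 = drawn back (loading position, start 0 to 0.006), 0.075 = home, detent engaged. Friction 3 N plus 60 N per m/s; the sprung detent arm resists with up to 8 N more (most at 0.03), goes over centre at 0.055 and from 0.065 on pulls the carriage home and holds it there with 8 N. At home the tube ends stand 14 mm off the still belt.
- wheel_handle (a point): Middle of the red upright spinner handle on the tension wheel, a cylinder 24 mm thick, 48 mm high, that turns freely on its own pin; it can be held from above while it is led round. 48 mm from the wheel's axis, its underside 4 mm above the wheel's rim.
- wheel_axis (a point): Point on the upright axis of the belt-tension wheel (dark hand wheel 120 mm across, on the near end of the grinder), at the height of the middle of the handle. All the rest of the wheel lies 20 mm or more below this point, the guard and gauge more than 40 mm below it.
- tension_wheel (a joint): Angle of the tension wheel in rad, growing clockwise as seen from above = tighter (start 0 to 2.5, end of the screw at 12). It stays where it is left unless overwound. Led steadily round by its handle it takes 8 N while the belt is slack; from 8 rad on the spring stack closes and it turns firm within a turn's third: 11 to 16 N at 8.5 to 9.7 rad, where the belt is set.
- belt_gauge (a joint): Black pointer of the belt-tension gauge on top of the guard, travel in m: 0 = slack, 0.034 to 0.042 = green band (right tension), beyond = red; 0.004 m per rad of the wheel. Past about 0.038 the spring turns the wheel a little back when it is let go. More than 0.0445 overstrains the belt.
- tray_in (a point): Middle of the inside floor of the flat green steel tray (180 x 178 mm outside along its x and y, walls 4 mm thick, 18 mm high, floor 4 mm above the bench), fixed to the bench.
- grinder: Belt grinder, fixed on the bench: a 75 mm wide brown abrasive belt stands on edge and runs along its x axis, blue sheet guard, grey upright motor at its far end (230 mm high), hand wheel at its near end, carriage on the +y side. Origin under its base plate; the belt loop and guard take y -164 to -50 mm, x -250 to 285 mm, up to 108 mm high.
- red_tub: Open red plastic tub, 120 mm across, 130 mm high, loose. Not part of the job: leave it where it stands.
- blue_tin: Open blue tin, 90 mm across, 120 mm high, loose. Not part of the job: leave it where it stands.
- welded_tee: Loose welded T of grey 40 mm square tube, 160 x 130 mm, origin under the middle of the long limb. Not part of the job: leave it where it stands.

How it is judged (in metres and radians):
On the way, in this order (a step that is already met when the one before it is completed fails the run):
1. the finished tubes lie in the tray, every raw tube lies in a channel against the stop and the belt is tensioned, all with the carriage still drawn back (((x of raw0_mid in the frame of channel0 between -0.005 and 0.005 m and y of raw0_mid in the frame of channel0 between -0.012 and 0.006 m and z of raw0_mid in the frame of channel0 between -0.004 and 0.004 m) or (x of raw0_mid in the frame of channel1 between -0.005 and 0.005 m and y of raw0_mid in the frame of channel1 between -0.012 and 0.006 m and z of raw0_mid in the frame of channel1 between -0.004 and 0.004 m) or (x of raw0_mid in the frame of channel2 between -0.005 and 0.005 m and y of raw0_mid in the frame of channel2 between -0.012 and 0.006 m and z of raw0_mid in the frame of channel2 between -0.004 and 0.004 m)) and angle between the x axis of each of raw0_mid, raw1_mid, raw2_mid and the y axis of pull_bar, either way round below 0.12 rad and ((x of raw1_mid in the frame of channel0 between -0.005 and 0.005 m and y of raw1_mid in the frame of channel0 between -0.012 and 0.006 m and z of raw1_mid in the frame of channel0 between -0.004 and 0.004 m) or (x of raw1_mid in the frame of channel1 between -0.005 and 0.005 m and y of raw1_mid in the frame of channel1 between -0.012 and 0.006 m and z of raw1_mid in the frame of channel1 between -0.004 and 0.004 m) or (x of raw1_mid in the frame of channel2 between -0.005 and 0.005 m and y of raw1_mid in the frame of channel2 between -0.012 and 0.006 m and z of raw1_mid in the frame of channel2 between -0.004 and 0.004 m)) and ((x of raw2_mid in the frame of channel0 between -0.005 and 0.005 m and y of raw2_mid in the frame of channel0 between -0.012 and 0.006 m and z of raw2_mid in the frame of channel0 between -0.004 and 0.004 m) or (x of raw2_mid in the frame of channel1 between -0.005 and 0.005 m and y of raw2_mid in the frame of channel1 between -0.012 and 0.006 m and z of raw2_mid in the frame of channel1 between -0.004 and 0.004 m) or (x of raw2_mid in the frame of channel2 between -0.005 and 0.005 m and y of raw2_mid in the frame of channel2 between -0.012 and 0.006 m and z of raw2_mid in the frame of channel2 between -0.004 and 0.004 m)) and x of done0_mid in the frame of tray_in between -0.075 and 0.075 m and y of done0_mid in the frame of tray_in between -0.075 and 0.075 m and z of each of done0_mid, done1_mid in the frame of tray_in below 0.026 m and x of done1_mid in the frame of tray_in between -0.075 and 0.075 m and y of done1_mid in the frame of tray_in between -0.075 and 0.075 m and value of joint belt_gauge between 0.0335 and 0.0425 m and value of joint carriage below 0.025 m), for 0.2 s.
2. the carriage is pushed to the belt and its detent is engaged (value of joint carriage above 0.0725 m), for 0.2 s.
At the end, for the whole second after the job is handed in: Finished tubes on the tray floor; each raw tube in its own channel (5 mm across, at most 12 mm off the stop, 0.12 rad); gauge between 0.0335 and 0.0425; carriage beyond 0.0725 m; everything released and at rest (((x of raw0_mid in the frame of channel0 between -0.005 and 0.005 m and y of raw0_mid in the frame of channel0 between -0.012 and 0.006 m and z of raw0_mid in the frame of channel0 between -0.004 and 0.004 m) or (x of raw0_mid in the frame of channel1 between -0.005 and 0.005 m and y of raw0_mid in the frame of channel1 between -0.012 and 0.006 m and z of raw0_mid in the frame of channel1 between -0.004 and 0.004 m) or (x of raw0_mid in the frame of channel2 between -0.005 and 0.005 m and y of raw0_mid in the frame of channel2 between -0.012 and 0.006 m and z of raw0_mid in the frame of channel2 between -0.004 and 0.004 m)) and angle between the x axis of each of raw0_mid, raw1_mid, raw2_mid and the y axis of pull_bar, either way round below 0.12 rad and ((x of raw1_mid in the frame of channel0 between -0.005 and 0.005 m and y of raw1_mid in the frame of channel0 between -0.012 and 0.006 m and z of raw1_mid in the frame of channel0 between -0.004 and 0.004 m) or (x of raw1_mid in the frame of channel1 between -0.005 and 0.005 m and y of raw1_mid in the frame of channel1 between -0.012 and 0.006 m and z of raw1_mid in the frame of channel1 between -0.004 and 0.004 m) or (x of raw1_mid in the frame of channel2 between -0.005 and 0.005 m and y of raw1_mid in the frame of channel2 between -0.012 and 0.006 m and z of raw1_mid in the frame of channel2 between -0.004 and 0.004 m)) and ((x of raw2_mid in the frame of channel0 between -0.005 and 0.005 m and y of raw2_mid in the frame of channel0 between -0.012 and 0.006 m and z of raw2_mid in the frame of channel0 between -0.004 and 0.004 m) or (x of raw2_mid in the frame of channel1 between -0.005 and 0.005 m and y of raw2_mid in the frame of channel1 between -0.012 and 0.006 m and z of raw2_mid in the frame of channel1 between -0.004 and 0.004 m) or (x of raw2_mid in the frame of channel2 between -0.005 and 0.005 m and y of raw2_mid in the frame of channel2 between -0.012 and 0.006 m and z of raw2_mid in the frame of channel2 between -0.004 and 0.004 m)) and x of done0_mid in the frame of tray_in between -0.075 and 0.075 m and y of done0_mid in the frame of tray_in between -0.075 and 0.075 m and z of each of done0_mid, done1_mid in the frame of tray_in below 0.026 m and x of done1_mid in the frame of tray_in between -0.075 and 0.075 m and y of done1_mid in the frame of tray_in between -0.075 and 0.075 m and value of joint belt_gauge between 0.0335 and 0.0425 m and value of joint carriage above 0.0725 m and linear speed of each of raw0, raw1, raw2, done0, done1 below 0.02 m/s); the robot touches nothing.
It fails at once if the belt is overstrained: gauge beyond 0.0445 (value of joint belt_gauge above 0.0445 m).
It fails at once if the red tub is shoved more than 30 mm or tipped (distance of red_tub from where it was at the start of the episode above 0.03 m or angle between red_tub's own z axis and vertical above 0.4 rad).
It fails at once if the blue tin is shoved more than 30 mm or tipped (distance of blue_tin from where it was at the start of the episode above 0.03 m or angle between blue_tin's own z axis and vertical above 0.4 rad).
It fails at once if the welded tee is shoved more than 30 mm or tipped (distance of welded_tee from where it was at the start of the episode above 0.03 m or angle between welded_tee's own z axis and vertical above 0.4 rad).
Of done0, done1 only 1 to 2 are there at a start; the rules pass over those that are not, and their reading is None.
Of raw0, raw1, raw2 only 2 to 3 are there at a start; the rules pass over those that are not, and their reading is None.
At some moment in a run one of raw0, raw1, raw2 may be knocked a few centimetres aside while the robot is not near it.
Once in a run the grip may slacken for a moment while it holds something.
It also fails if it takes over 210 s, if anything falls off the work surface, if the arm or the gripper's body presses on something with over 40 N, if the wrist force passes 120 N, or if a joint passes its speed limit or range.

### The arm

A 6-joint arm with a two-finger parallel gripper is mounted at the origin on the work surface. World frame = base frame: x ahead of the robot, y to its left, z up, the work surface at z = 0. Lengths are in mm, angles in rad, forces in N, time in s.
With the tool pointing down it reaches from about 275 to 1000 mm from the base axis. Payload 8.4 kg.
Tool frame: the origin (TCP) lies midway between the tips of the shut fingers; the grasp point (between the pads) lies r.grasp_offset behind it (r.grasp_offset is the distance from the TCP to the grasp point, in mm); z points along the fingers, y is the direction in which the jaws open and shut (so a half turn about z gives the same grasp; the last joint's range is limited). The gripper opens to 85 mm and grips with 20 to 120 N. Pads are 22 mm wide; open, the fingers measure 114 mm over their backs; the gripper's body (76 mm by 85 mm) begins 54 mm behind the grasp point. The pads swing forward as they close: fully open they stand 13 mm farther back than shut.
Start: joints at [1.116, 0.353, 1.633, -0, 1.155, -0.002], TCP at [273.427, 562.019, 231.281] pointing down, gripper open.
Joint ranges: [-2.63, 2.63], [-0.92, 2.1], [0.06, 2.66], [-1.3, 4.44], [0, 2.69], [-3.02, 3.02]. Speed limits (rad/s): [2.22, 2.22, 2.79, 3.14, 3.14, 3.14].

### API

Orientations are given as [roll, pitch, yaw] about the fixed x, y, z axes, in that order (R = Rz(yaw) Ry(pitch) Rx(roll)).
In Python, from rig import r gives the robot as it stands.
- The arm moves only by the tool jog_arm, never from a script. Its argument "series" is a list that holds one entry, the list of rows, each a list of 7 numbers: the shift along the tool's x, y, z in cm, then the turn, a rotation vector about the tool's x, y, z in degrees, then the finger opening in cm, from 0 to 8.54. A call has 1 to 5 rows; each row is the pose to reach, as a shift and turn from the pose commanded when the call began, along the tool's axes at that moment; what a row does not reach only later rows make up. A row lasts 1/8 s, in which the tool goes at most 62.5 mm and 10.7 degrees, less where a joint would pass 70% of its speed; a pose out of reach is approached as far as the arm can. A call with a gripper value outside its range is refused whole. The fingers move at their own pace and stop on an object; "newtons" is the grip in N (left out, the last holds). Time passes only in rows, so rows that repeat a pose let the fingers close. It gives the time, the measured TCP pose, the force and the opening at its end, in the units of the state.
- r.sense(): the state, without advancing time (a new reading comes with each control period).
- r.grab_frame(name): name is "side" or "top"; returns the picture (420x560x3 uint8, red, green, blue); there is no depth.
- r.calibration(name): a dict with "mtx" (3x3 intrinsics, pixels), "origin" and "attitude" of the camera in the world. Camera axes: x right, y down, z forward; pixel columns grow to the right and rows downward; lengths in mm; the calibration is good to about 2 mm. A picture is of the moment at which its call begins. calibration takes no time and is no camera call.
- r.sign_off(): hands the job in, once; it reports no verdict.
The state is a dict: "clock": time; "qpos": joint angles; "qvel": joint speeds; "joint_efforts": joint torques, N m; "eef_pos": TCP position; "tcp_rot": TCP orientation; "contact_force": force on the tool from outside, world axes, zero at the start; "wrist_torque": the same for the moment, N m; "opening": opening from 0.0 (shut) to 1.0 (fully open).
Only numpy, scipy, OpenCV 4.12 (cv2) and the standard library are available. Lean on these libraries where they do the work, as an engineer would, in place of code of your own. Each camera call takes 0.05 s, during which the arm holds its last target.

## Working session

There is one attempt and no reset: what is moved stays moved. The work goes in short steps, Python scripts to look and compute and a tool call to move; the robot and the scene stay as the last step left them, time stands still between calls to the robot, and variables do not carry over. Pictures are saved under pics/ and viewed, and the job is handed in when it is done.

Besides the shell and the picture viewer there is one more tool, called after "Call:" as a command line: name --argument value ..., lists and objects as JSON in quotes. jog_arm: Moves the arm, as the interface text tells. Its arguments: {"type":"object","properties":{"series":{"type":"array","items":{"type":"array","items":{"type":"array","items":{"type":"number"}}}},"newtons":{"type":"number"}},"required":["series"]}

```bash
mkdir -p pics; ls; python3 - <<'E'
from rig import r
import cv2
print(r.sense()); print(r.grasp_offset)
for n in("side","top"):
    print(n,r.calibration(n))
    cv2.imwrite(f"pics/{n}0.png",r.grab_frame(n)[:,:,::-1])
E
```

```text
pics
{'clock': 0.0, 'qpos': array([ 1.11562138e+00,  3.53656557e-01,  1.63417056e+00,  4.39782524e-06,
        1.15522936e+00, -2.40883722e-03]), 'qvel': array([-2.12666958e-05, -3.30873995e-04, -1.94333822e-03, -7.30015387e-04,
       -5.72857840e-04, -3.93617683e-05]), 'joint_efforts': array([-2.77285362e-03, -6.05238175e+01, -3.42067122e+01, -3.59057103e-04,
        9.32371389e-03, -6.91406132e-07]), 'eef_pos': array([273.18930438, 561.5667657 , 230.54086483]), 'tcp_rot': array([-3.14012884e+00, -7.54701224e-06,  2.68882476e+00]), 'contact_force': array([ 0.03369912, -0.19327796,  0.38644828]), 'wrist_torque': array([ 0.00363012, -0.01372228,  0.02491775]), 'opening': 0.9986429605566938}
18.700000000000003
side {'mtx': array([[449.4310248 ,   0.        , 280.57475707],
       [  0.        , 449.4310248 , 213.43763709],
       [  0.        ,   0.        ,   1.        ]]), 'origin': array([ 136.75846913, -758.93236825, 1127.14473507]), 'attitude': array([-2.40767937e+00,  1.37236981e-04, -4.90698668e-01])}
top {'mtx': array([[394.73880414,   0.        , 283.85956289],
       [  0.        , 394.73880414, 209.26348291],
       [  0.        ,   0.        ,   1.        ]]), 'origin': array([ 410.37265358,   37.38771046, 1289.07557225]), 'attitude': array([-3.01105485, -0.01664832, -1.59201919])}
```

View pics/top0.png

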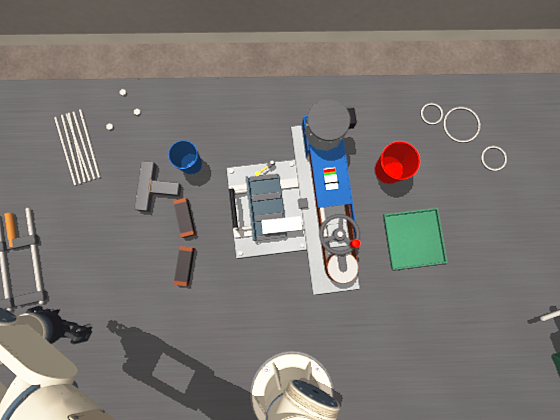

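View pics/side0.png

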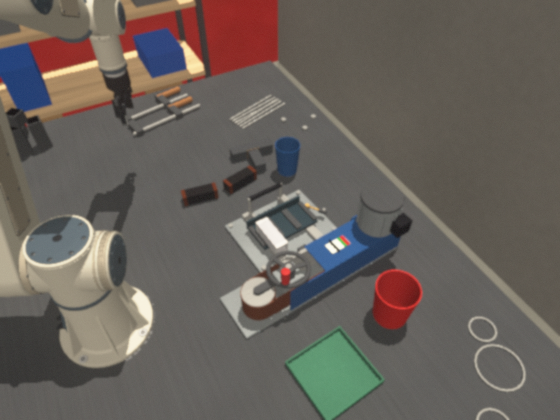

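```bash
cat > h.py <<'E'
import numpy as np, cv2
from scipy.spatial.transform import Rotation as R
from rig import r
def cam(n):
    c=r.calibration(n); return c["mtx"],np.array(c["origin"]),R.from_euler('xyz',c["attitude"]).as_matrix()
def px2w(n,u,v,z):
    K,o,A=cam(n); d=A@np.linalg.inv(K)@np.array([u,v,1.]); return o+d*(z-o[2])/d[2]
def w2px(n,p):
    K,o,A=cam(n); q=K@(A.T@(np.asarray(p,float)-o)); return q[:2]/q[2]
def crop(img,x0,y0,x1,y1,s,name,grid=10):
    c=cv2.resize(img[y0:y1,x0:x1],None,fx=s,fy=s,interpolation=cv2.INTER_CUBIC)
    for u in range((x0+9)//10*10,x1,10):
        k=(u-x0)*s; cv2.line(c,(k,0),(k,6 if u%50 else 14),(0,255,255),1)
        if u%20==0: cv2.putText(c,str(u),(k+1,18),0,0.35,(0,255,255),1)
    for v in range((y0+9)//10*10,y1,10):
        k=(v-y0)*s; cv2.line(c,(0,k),(6 if v%50 else 14,k),(0,255,255),1)
        if v%20==0: cv2.putText(c,str(v),(8,k+4),0,0.35,(0,255,255),1)
    cv2.imwrite("pics/"+name,c)
E
python3 - <<'E'
from h import *
t=cv2.imread("pics/top0.png");s=cv2.imread("pics/side0.png")
crop(t,220,145,320,265,5,"tc1.png"); crop(t,125,150,215,300,4,"tc2.png"); crop(t,300,150,460,290,5,"tc3.png")
crop(s,215,170,355,300,5,"sc1.png"); 
E
```

```text
(no output)
```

View pics/tc1.png

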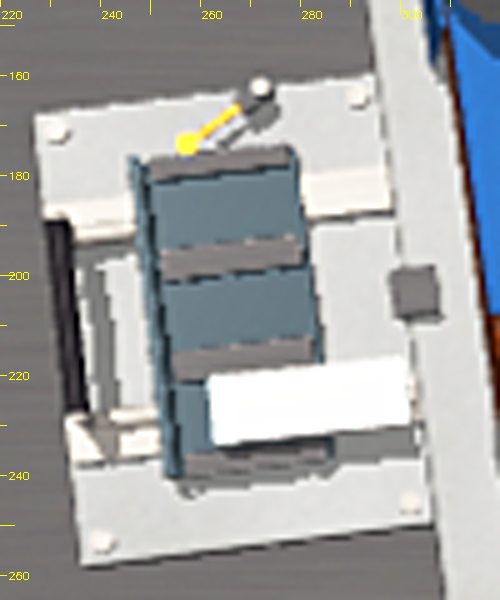

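View pics/tc2.png

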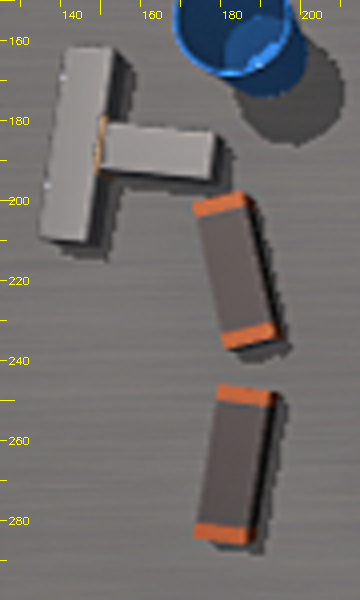

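View pics/tc3.png

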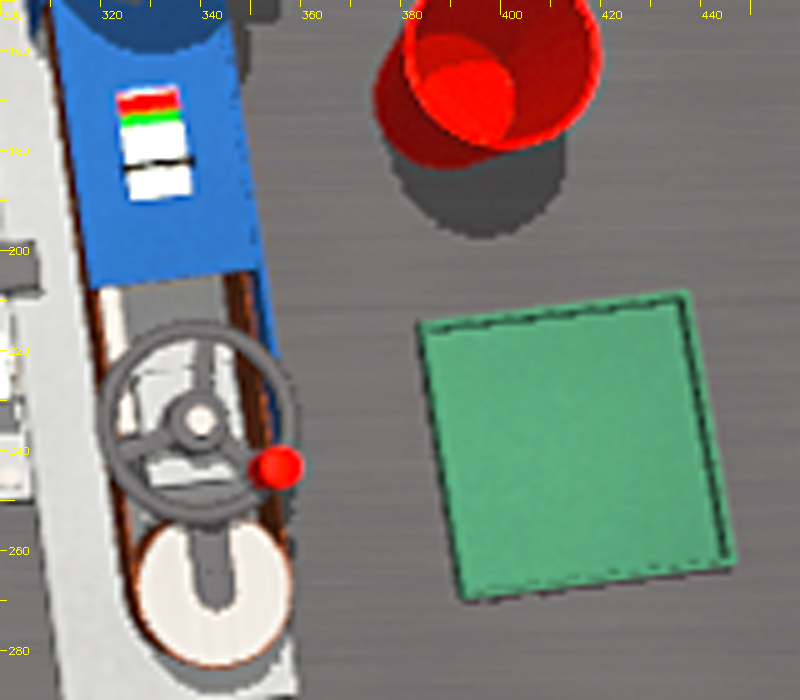

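View pics/sc1.png

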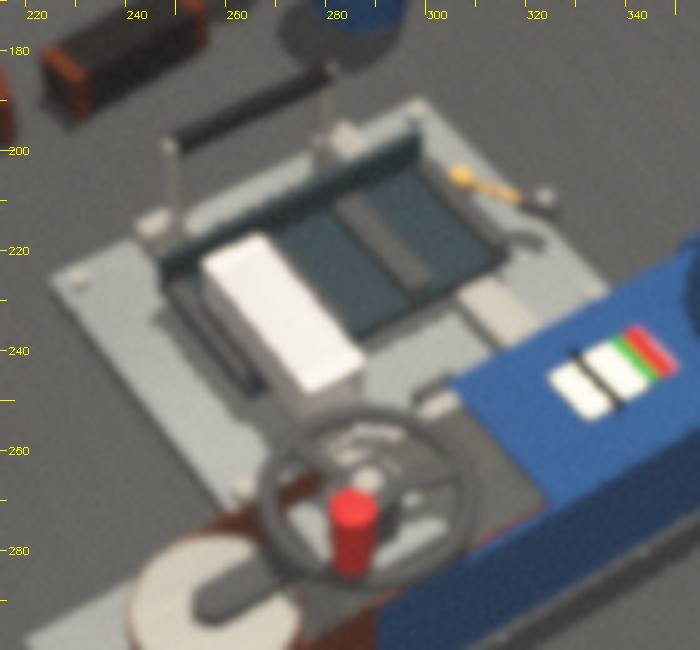

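```bash
cat >> h.py <<'E'
def tri(ut,us):
    def ray(n,p):
        K,o,A=cam(n); d=A@np.linalg.inv(K)@np.array([*p,1.]); return o,d/np.linalg.norm(d)
    o1,d1=ray("top",ut);o2,d2=ray("side",us)
    M=np.array([d1,-d2]).T; t=np.linalg.lstsq(M,o2-o1,rcond=None)[0]
    a=o1+t[0]*d1;b=o2+t[1]*d2; return (a+b)/2,np.linalg.norm(a-b)
E
python3 - <<'E'
from h import *
np.set_printoptions(precision=1,suppress=True)
def quad(n,c,z):
    P=[px2w(n,*p,z)[:2] for p in c]; P=np.array(P)
    print(P.mean(0), [np.linalg.norm(P[i]-P[(i+1)%4]) for i in range(4)], "angs",[np.degrees(np.arctan2(*(P[(i+1)%4]-P[i])[::-1])) for i in range(4)])
print("done");quad("top",[(261.6,220.4),(301.4,216),(302,230),(262.4,234)],78)
print("rawA");quad("top",[(173.2,201.2),(186.2,198),(195,233.7),(181.3,237.5)],40)
print("rawB");quad("top",[(179.2,246.2),(194.2,248),(188.7,286.2),(173.2,284.2)],40)
print("tray");quad("top",[(383.7,214.5),(437.5,208),(446.8,263),(392.5,270)],18)
for p in [(231.4,188.6),(236,227)]: print("bar",px2w("top",*p,104))
print("handle top",tri((355,243.4),(285.6,271.5)),"hub",tri((340,234),(288.6,266.5)))
for c in [(226.5,167.5),(236.5,258)]: print("plate",px2w("top",*c,4))
# bar ends tri, gauge
print(tri((231.4,188.6),(281.5,183.8)),tri((236,227),(249.5,198.5)))
print("stop ends",px2w("top",247,176,62),px2w("top",254.5,240,62))
print("tub",px2w("top",400,160,130),"tin",px2w("top",184,155,120))
print(px2w("top",333,121,230))
E
```

```text
done
[519.9  21. ] [np.float64(123.57128515858533), np.float64(43.36221689599733), np.float64(122.26272739744333), np.float64(41.996714168559755)] angs [np.float64(-84.77005685369154), np.float64(-179.10622914955763), np.float64(94.6266693261546), np.float64(2.5505792653351866)]
rawA
[553.6 330.5] [np.float64(42.22184438480749), np.float64(118.1424367995441), np.float64(44.292963990084814), np.float64(119.23869166288338)] angs [np.float64(-76.91586771474239), np.float64(-165.85121975180874), np.float64(104.52864020052358), np.float64(13.150494520679143)]
rawB
[401.3 328.9] [np.float64(47.41799351263604), np.float64(118.69746436679735), np.float64(48.45057930890273), np.float64(118.27055762244235)] angs [np.float64(-97.99981204112261), np.float64(172.24618016938797), np.float64(81.49527419593358), np.float64(-8.252254859521855)]
tray
[ 472.9 -409.9] [np.float64(178.78320446805938), np.float64(179.4889924650452), np.float64(177.47310268916465), np.float64(180.06721913560472)] angs [np.float64(-84.22705353464357), np.float64(-174.50117898000926), np.float64(95.96010249189646), np.float64(5.916866420254517)]
bar [632.  172.6 104. ]
bar [514.5 159.3 104. ]
handle top (array([ 456.7, -183.5,  175.6]), np.float64(3.298938183606117)) hub (array([ 486.1, -148.5,  134.5]), np.float64(1.9207314575450638))
plate [722.1 200.    4. ]
plate [423.  168.5   4. ]
(array([634.9, 172.2, 100.4]), np.float64(4.752506955914839)) (array([515.1, 159.3, 102.1]), np.float64(0.9302295208569789))
stop ends [679.4 128.   62. ] [476.7 106.6  62. ]
tub [ 705.8 -339.8  130. ] tin [734.9 313.6 120. ]
[ 795.1 -125.8  230. ]
```

```bash
cat > go.py <<'E'
import sys,numpy as np
from scipy.spatial.transform import Rotation as R
from rig import r
s=r.sense(); p=np.array(s["eef_pos"]); A=R.from_euler('xyz',s["tcp_rot"])
print("t %.2f"%s["clock"],"pos",p.round(1),"psi %.1f"%np.degrees(s["tcp_rot"][2]),"F",np.round(s["contact_force"],1),"op %.1f mm"%(s["opening"]*85),"q",np.round(s["qpos"],2))
a=sys.argv[1:]
if len(a)>=4:
  for t in a:  pass
  v=np.array(a,float).reshape(-1,4)
  for x,y,z,psi in v:
    B=R.from_euler('xyz',[np.pi,0,np.radians(psi)])
    d=A.inv().apply(np.array([x,y,z])-p)/10; w=(A.inv()*B).as_rotvec(degrees=True)
    print([round(float(k),2) for k in d],[round(float(k),1) for k in w])
E
python3 go.py 520 21 220 95.8 520 21 120 95.8
python3 - <<'E'
from h import *
t=cv2.imread("pics/top0.png");s=cv2.imread("pics/side0.png")
crop(t,310,205,370,260,10,"tw.png"); crop(s,255,240,320,300,10,"sw.png")
E
```

```text
t 0.10 pos [273.2 561.6 230.6] psi 154.1 F [ 0.3 -0.5 -0.4] op 85.2 mm q [ 1.12  0.35  1.63  0.    1.16 -0.  ]
[-45.84, -37.82, 1.11] [-0.1, 0.0, 58.3]
[-45.84, -37.81, 11.11] [-0.1, 0.0, 58.3]
```

View pics/tw.png

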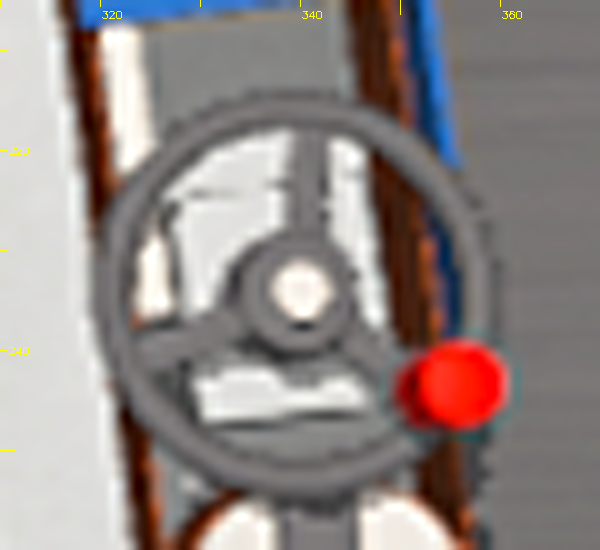

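View pics/sw.png

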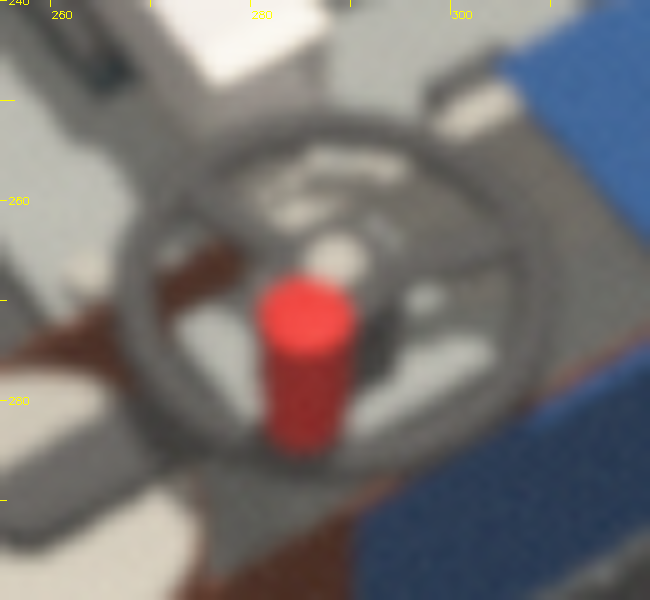

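```bash
python3 - <<'E'
from h import *
np.set_printoptions(precision=1,suppress=True)
print("rim",tri((339.7,234.2),(288.5,269.1)))
print("cap",tri((340.1,234.1),(288.6,266.2)))
print("htop",tri((355.7,243.2),(285.7,271.5)))
for z in (165,170,176):print(z,px2w("top",355.7,243.2,z),px2w("side",285.7,271.5,z))
for z in (110,115,120,125):print(z,px2w("top",339.7,234.2,z),px2w("side",288.5,269.1,z))
E
```

```text
rim (array([ 486. , -149.2,  123.6]), np.float64(1.260418756235834))
cap (array([ 485.9, -148.6,  136.1]), np.float64(2.243946516870283))
htop (array([ 456.7, -185. ,  177.5]), np.float64(2.3711373579584674))
165 [ 456.1 -187.1  165. ] [ 462.1 -177.7  165. ]
170 [ 455.9 -186.1  170. ] [ 460.4 -180.8  170. ]
176 [ 455.7 -184.9  176. ] [ 458.4 -184.4  176. ]
110 [ 486.2 -151.2  110. ] [ 491.3 -141.2  110. ]
115 [ 485.9 -150.4  115. ] [ 489.6 -144.2  115. ]
120 [ 485.6 -149.6  120. ] [ 487.8 -147.2  120. ]
125 [ 485.3 -148.8  125. ] [ 486.1 -150.3  125. ]
```

Call:
jog_arm --series '[[[-20, -16, 0, 0, 0, 58.3, 8.5], [-45.84, -37.82, 1.1, 0, 0, 58.3, 8.5], [-45.84, -37.82, 1.1, 0, 0, 58.3, 8.5], [-45.84, -37.82, 1.1, 0, 0, 58.3, 8.5], [-45.84, -37.82, 1.1, 0, 0, 58.3, 8.5]]]' --newtons 70

```text
clock: 0.72
eef_pos: [404.0, 276.1, 226.0]
tcp_rot: [3.142, 0.0, 1.745]
contact_force: [1.9, 0.6, -0.1]
opening: 0.994
```

```bash
python3 go.py 520 21 220 95.8 520 21 110 95.8
```

```text
t 0.72 pos [404.  276.1 226. ] psi 100.0 F [ 1.9  0.6 -0.1] op 84.5 mm q [ 0.6   0.15  1.92 -0.    1.07  0.42]
[-27.14, 6.99, 0.6] [0.0, 0.0, 4.2]
[-27.14, 6.99, 11.6] [0.0, 0.0, 4.2]
```

Call:
jog_arm --series '[[[-27.1, 7, 0.6, 0, 0, 4.2, 8.5], [-27.1, 7, 0.6, 0, 0, 4.2, 8.5], [-27.1, 7, 0.6, 0, 0, 4.2, 8.5], [-27.1, 7, 0.6, 0, 0, 4.2, 8.5], [-27.1, 7, 0.6, 0, 0, 4.2, 8.5]]]'

```text
clock: 1.35
eef_pos: [521.8, 21.1, 219.9]
tcp_rot: [-3.141, 0.0, 1.676]
contact_force: [0.2, -0.4, 0.4]
opening: 0.994
```

```bash
python3 go.py 520 21 100 95.8 520 21 51 95.8
```

```text
t 1.35 pos [521.8  21.1 219.9] psi 96.0 F [ 0.2 -0.4  0.4] op 84.5 mm q [ 0.04  0.21  1.86 -0.    1.07 -0.07]
[0.01, -0.18, 11.99] [-0.0, 0.0, 0.2]
[0.02, -0.18, 16.89] [-0.0, 0.0, 0.2]
```

Call:
jog_arm --series '[[[0, -0.1, 6, 0, 0, 0, 8.5], [0, -0.1, 11, 0, 0, 0, 8.5], [0, -0.1, 14, 0, 0, 0, 8.5], [0, -0.1, 16.8, 0, 0, 0, 8.5], [0, -0.1, 16.8, 0, 0, 0, 8.5]]]'

```text
clock: 1.98
eef_pos: [518.2, 23.8, 50.3]
tcp_rot: [-3.137, -0.0, 1.678]
contact_force: [-0.2, 0.2, 0.6]
opening: 0.998
```

Call:
jog_arm --series '[[[0, 0, 0, 0, 0, 0, 3], [0, 0, 0, 0, 0, 0, 3], [0, 0, 0, 0, 0, 0, 3], [0, 0, 0, 0, 0, 0, 3], [0, 0, 0, 0, 0, 0, 3]]]' --newtons 70

```text
clock: 2.6
eef_pos: [521.1, 23.9, 53.7]
tcp_rot: [3.139, 0.0, 1.678]
contact_force: [-1.1, -0.3, 9.1]
opening: 0.457
```

```bash
python3 go.py; python3 - <<'E'
from h import *
t=r.grab_frame("top")[:,:,::-1].copy();s=r.grab_frame("side")[:,:,::-1].copy()
cv2.imwrite("pics/t1.png",t);cv2.imwrite("pics/s1.png",s)
crop(s,200,130,360,280,4,"s1c.png")
E
```

```text
t 2.60 pos [521.1  23.9  53.7] psi 96.1 F [-1.1 -0.3  9.1] op 38.8 mm q [ 0.04  0.44  1.99  0.    0.71 -0.06]
```

View pics/s1c.png

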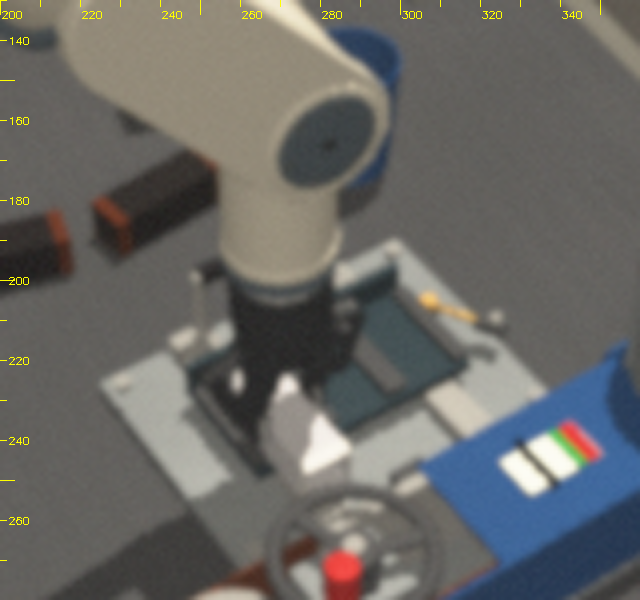

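Call:
jog_arm --series '[[[0, 0, -2, 0, 0, 0, 3], [0, 0, -6, 0, 0, 0, 3], [0, 0, -11, 0, 0, 0, 3], [0, 0, -17, 0, 0, 0, 3], [0, 0, -20, 0, 0, 0, 3]]]'

```text
clock: 3.32
eef_pos: [520.9, 23.9, 255.9]
tcp_rot: [3.137, 0.0, 1.678]
contact_force: [-0.4, 0.5, -3.6]
opening: 0.45
```

```bash
python3 go.py 475 -410 250 95.8 475 -410 100 95.8 
```

```text
t 3.33 pos [520.9  23.9 255.9] psi 96.1 F [-0.4  0.5 -3.6] op 38.2 mm q [ 0.04  0.16  1.83  0.    1.14 -0.06]
[-42.65, -9.21, 0.56] [0.3, 0.0, 0.3]
[-42.65, -9.28, 15.56] [0.3, 0.0, 0.3]
```

Call:
jog_arm --series '[[[-4, -1, 0, 0, 0, 0, 3], [-9, -2, 0, 0, 0, 0, 3], [-14, -3, 0, 0, 0, 0, 3], [-19, -4, 0, 0, 0, 0, 3], [-24, -5, 0, 0, 0, 0, 3]]]'

```text
clock: 3.95
eef_pos: [495.3, -221.5, 252.4]
tcp_rot: [3.141, 0.0, 1.678]
contact_force: [0.7, 0.1, -3.5]
opening: 0.454
```

Call:
jog_arm --series '[[[-5, -1, 0, 0, 0, 0, 3], [-10, -2.2, 0, 0, 0, 0, 3], [-15, -3.3, 0, 0, 0, 0, 3], [-18.65, -4.2, 0, 0, 0, 0, 3], [-18.65, -4.2, 4, 0, 0, 0, 3]]]'

```text
clock: 4.58
eef_pos: [475.1, -414.2, 214.7]
tcp_rot: [3.137, 0.006, 1.675]
contact_force: [0.7, -0.0, -5.4]
opening: 0.458
```

```bash
python3 go.py 475 -410 80 95.8 475 -410 20 95.8 ; python3 - <<'E'
from h import *
t=r.grab_frame("top")[:,:,::-1].copy();s=r.grab_frame("side")[:,:,::-1].copy()
cv2.imwrite("pics/t2.png",t);cv2.imwrite("pics/s2.png",s)
E
```

```text
t 4.58 pos [ 475.1 -414.2  214.7] psi 96.0 F [ 0.7 -0.  -5.4] op 38.9 mm q [-0.72  0.37  1.64 -0.    1.12 -0.82]
[0.5, -0.03, 13.47] [0.3, 0.3, 0.2]
[0.53, -0.06, 19.47] [0.3, 0.3, 0.2]
```

View pics/s2.png

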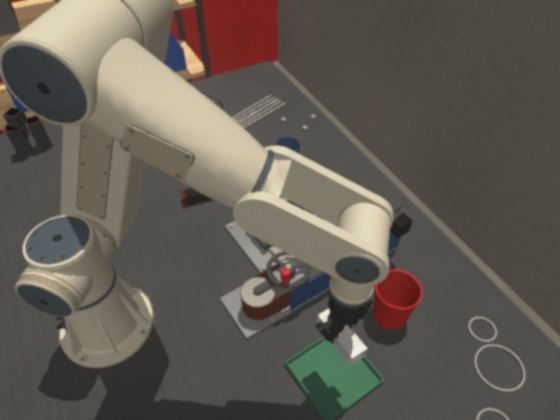

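View pics/t2.png

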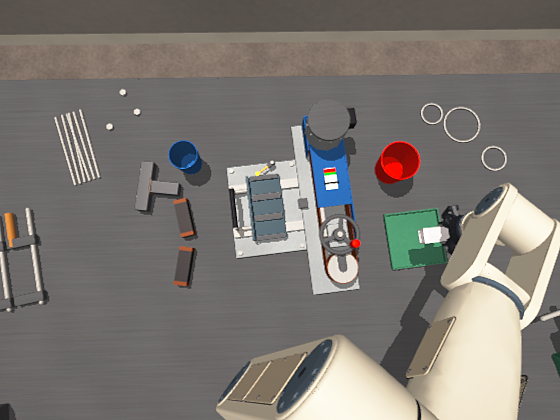

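Call:
jog_arm --series '[[[0.2, 0, 6, 0, 0, 0, 3], [0.3, 0, 11, 0, 0, 0, 3], [0.3, 0, 15, 0, 0, 0, 3], [0.3, 0, 18, 0, 0, 0, 3], [0.3, 0, 19.2, 0, 0, 0, 3]]]'

```text
clock: 5.3
eef_pos: [473.6, -406.1, 19.6]
tcp_rot: [-3.14, -0.002, 1.679]
contact_force: [-9.4, 4.4, 59.1]
opening: 0.453
```

Call:
jog_arm --series '[[[0, 0, 0, 0, 0, 0, 3], [0, 0, 0, 0, 0, 0, 3]]]'

```text
clock: 5.55
eef_pos: [474.8, -407.5, 21.5]
tcp_rot: [3.14, 0.001, 1.678]
contact_force: [0.3, -0.2, -2.1]
opening: 0.453
```

Call:
jog_arm --series '[[[0, 0, 0, 0, 0, 0, 6], [0, 0, 0, 0, 0, 0, 6], [0, 0, 0, 0, 0, 0, 6], [0, 0, -4, 0, 0, 0, 7], [0, 0, -9, 0, 0, 0, 7]]]'

```text
clock: 6.18
eef_pos: [473.2, -406.5, 110.1]
tcp_rot: [-3.14, -0.002, 1.678]
contact_force: [0.9, -0.5, 1.0]
opening: 0.82
```

Call:
jog_arm --series '[[[0, 0, -6, 0, 0, 0, 5], [0, 0, -13, 0, 0, 0, 5], [5, 0, -15, 0, 0, 0, 5], [11, 0, -15, 0, 0, 0, 5], [16, 0, -15, 0, 0, 0, 5]]]'

```text
clock: 6.8
eef_pos: [456.4, -246.3, 260.8]
tcp_rot: [3.14, 0.0, 1.678]
contact_force: [-0.2, -0.4, 0.2]
opening: 0.587
```

```bash
python3 go.py 456.7 -185 230 95.8 456.7 -185 137 95.8; python3 - <<'E'
from h import *
np.set_printoptions(precision=1,suppress=True)
t=r.grab_frame("top")[:,:,::-1].copy()
cv2.imwrite("pics/t3.png",t)
crop(t,300,150,460,290,5,"t3c.png")
E
```

```text
t 6.80 pos [ 456.4 -246.3  260.8] psi 96.1 F [-0.2 -0.4  0.2] op 49.9 mm q [-0.5   0.16  1.83  0.    1.16 -0.6 ]
[6.09, 0.68, 3.08] [0.1, 0.0, 0.3]
[6.1, 0.67, 12.38] [0.1, 0.0, 0.3]
```

View pics/t3c.png

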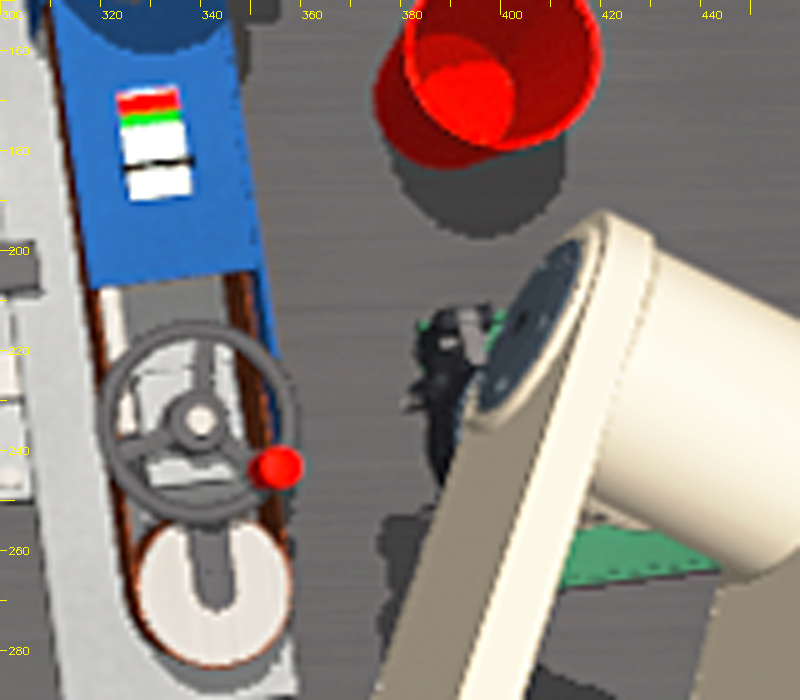

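Call:
jog_arm --series '[[[6.1, 0.7, 0, 0, 0, 0, 5], [6.1, 0.7, 2, 0, 0, 0, 5], [6.1, 0.7, 5, 0, 0, 0, 5], [6.1, 0.7, 6, 0, 0, 0, 5], [6.1, 0.7, 6, 0, 0, 0, 5]]]'

```text
clock: 7.48
eef_pos: [457.0, -186.6, 199.9]
tcp_rot: [-3.141, -0.001, 1.678]
contact_force: [0.1, 0.1, -0.3]
opening: 0.588
```

```bash
python3 go.py 456.7 -185 140 95.8; python3 - <<'E'
from h import *
s=r.grab_frame("side")[:,:,::-1].copy();t=r.grab_frame("top")[:,:,::-1].copy()
crop(s,240,190,400,310,5,"s4c.png");crop(t,300,180,400,270,6,"t4c.png")
E
```

```text
t 7.47 pos [ 457.  -186.6  199.9] psi 96.1 F [ 0.1  0.1 -0.3] op 50.0 mm q [-0.39  0.18  1.94 -0.    1.02 -0.5 ]
[0.16, -0.01, 5.99] [-0.1, -0.0, 0.3]
```

View pics/s4c.png

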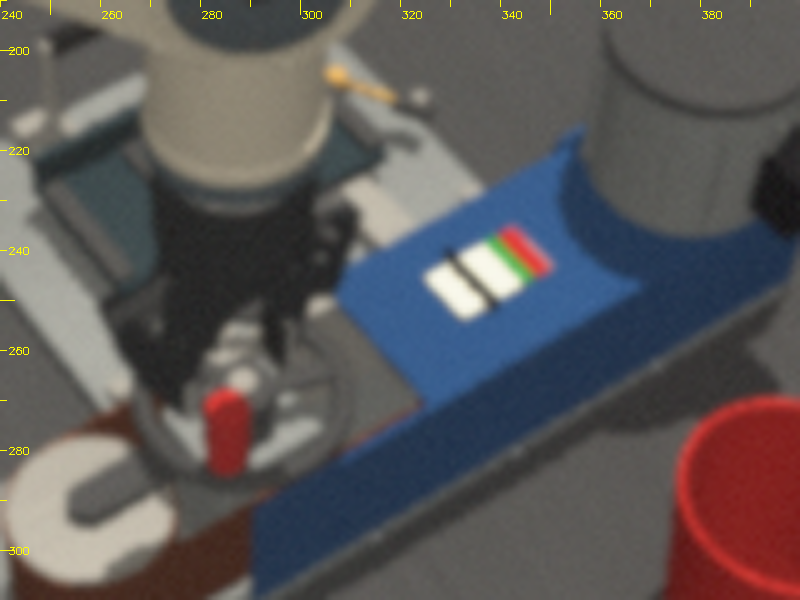

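View pics/t4c.png

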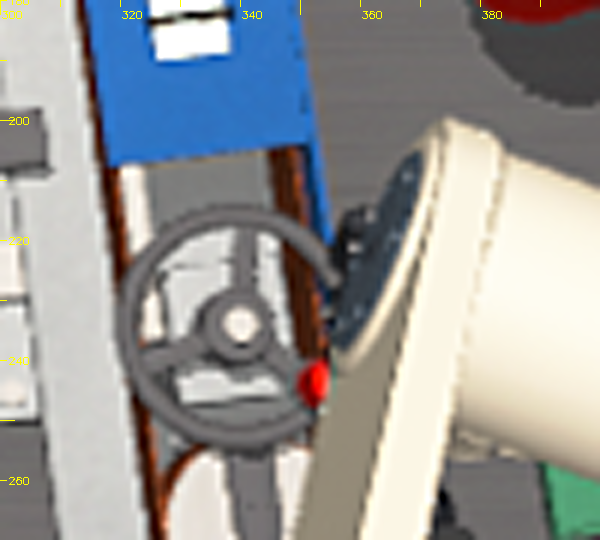

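```bash
python3 - <<'E'
from h import *
for z in (177,200,207): print(z,w2px("side",(457,-186,z)))
a=np.radians(6)
for s in (1,-1): print(w2px("side",(457+s*25*np.cos(a),-186+s*25*np.sin(a),207)))
E
```

```text
177 [285.51807069 271.95428408]
200 [285.59165925 266.70242957]
207 [285.61450013 265.07232632]
[293.78889243 260.51035427]
[277.30224193 269.71123869]
```

Call:
jog_arm --series '[[[0.1, 0, 2, 0, 0, 0, 5], [0.1, 0, 4, 0, 0, 0, 5], [0.1, 0, 6, 0, 0, 0, 5], [0.1, 0, 6, 0, 0, 0, 5]]]'

```text
clock: 8.07
eef_pos: [456.9, -185.6, 139.9]
tcp_rot: [-3.14, -0.001, 1.678]
contact_force: [0.7, 0.4, -0.4]
opening: 0.59
```

Call:
jog_arm --series '[[[0, 0, 0, 0, 0, 0, 1.5], [0, 0, 0, 0, 0, 0, 1.5], [0, 0, 0, 0, 0, 0, 1.5], [0, 0, 0, 0, 0, 0, 1.5]]]' --newtons 80

```text
clock: 8.57
eef_pos: [457.2, -186.3, 141.5]
tcp_rot: [3.141, 0.001, 1.678]
contact_force: [-4.7, -1.6, 7.5]
opening: 0.266
```

```bash
python3 go.py; python3 - <<'E'
from h import *
s=r.grab_frame("side")[:,:,::-1].copy()
crop(s,240,190,400,310,5,"s5c.png")
E
```

```text
t 8.57 pos [ 457.2 -186.3  141.5] psi 96.2 F [-4.7 -1.6  7.5] op 22.6 mm q [-0.39  0.26  1.99 -0.    0.88 -0.5 ]
```

View pics/s5c.png

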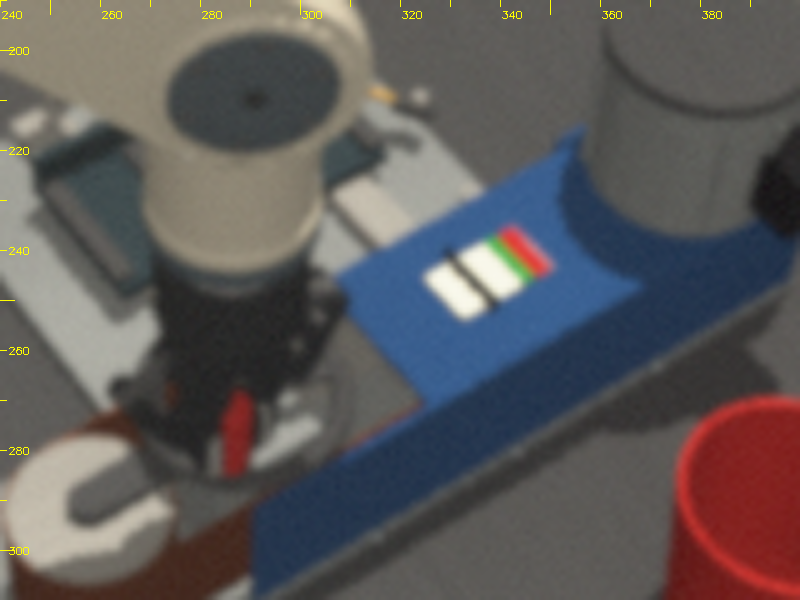

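```bash
cat > circ.py <<'E'
import numpy as np,sys
# start angle deg, step, n calls, optional start xy
a0,st,n=map(float,sys.argv[1:4]); C=np.array([486.,-149.]);R=48
if len(sys.argv)>5:C=np.array([float(sys.argv[4]),float(sys.argv[5])])
ps=np.radians(96.1); X=np.array([np.cos(ps),np.sin(ps)]);Y=np.array([np.sin(ps),-np.cos(ps)])
P=lambda a:C+R*np.array([np.cos(np.radians(a)),np.sin(np.radians(a))])
for k in range(int(n)):
    p0=P(a0); print([[round(float((P(a0-st*(i+1))-p0)@X/10),2),round(float((P(a0-st*(i+1))-p0)@Y/10),2)] for i in range(5)]); a0-=5*st
print(a0)
E
python3 circ.py -128 18 5
```

```text
[[1.2, -0.9], [2.62, -1.39], [4.12, -1.41], [5.56, -0.97], [6.79, -0.11]]
[[0.9, 1.2], [1.39, 2.62], [1.41, 4.12], [0.97, 5.56], [0.11, 6.79]]
[[-1.2, 0.9], [-2.62, 1.39], [-4.12, 1.41], [-5.56, 0.97], [-6.79, 0.11]]
[[-0.9, -1.2], [-1.39, -2.62], [-1.41, -4.12], [-0.97, -5.56], [-0.11, -6.79]]
[[1.2, -0.9], [2.62, -1.39], [4.12, -1.41], [5.56, -0.97], [6.79, -0.11]]
-578.0
```

Call:
jog_arm --series '[[[1.2, -0.9, 0, 0, 0, 0, 1.5], [2.62, -1.39, 0, 0, 0, 0, 1.5], [4.12, -1.41, 0, 0, 0, 0, 1.5], [5.56, -0.97, 0, 0, 0, 0, 1.5], [6.79, -0.11, 0, 0, 0, 0, 1.5]]]'

```text
clock: 9.25
eef_pos: [448.4, -118.9, 141.6]
tcp_rot: [-3.141, 0.002, 1.679]
contact_force: [-3.0, -8.7, 5.2]
opening: 0.264
```

```bash
python3 go.py 451.5 -110.5 140 96.1; python3 - <<'E'
from h import *
s=r.grab_frame("side")[:,:,::-1].copy();t=r.grab_frame("top")[:,:,::-1].copy()
crop(s,240,190,400,310,5,"s6c.png");crop(t,300,150,400,270,6,"t6c.png")
E
```

```text
t 9.25 pos [ 448.4 -118.9  141.6] psi 96.2 F [-3.  -8.7  5.2] op 22.4 mm q [-0.26  0.22  2.05 -0.    0.87 -0.37]
[0.81, 0.4, 0.16] [-0.0, 0.1, 0.1]
```

View pics/s6c.png

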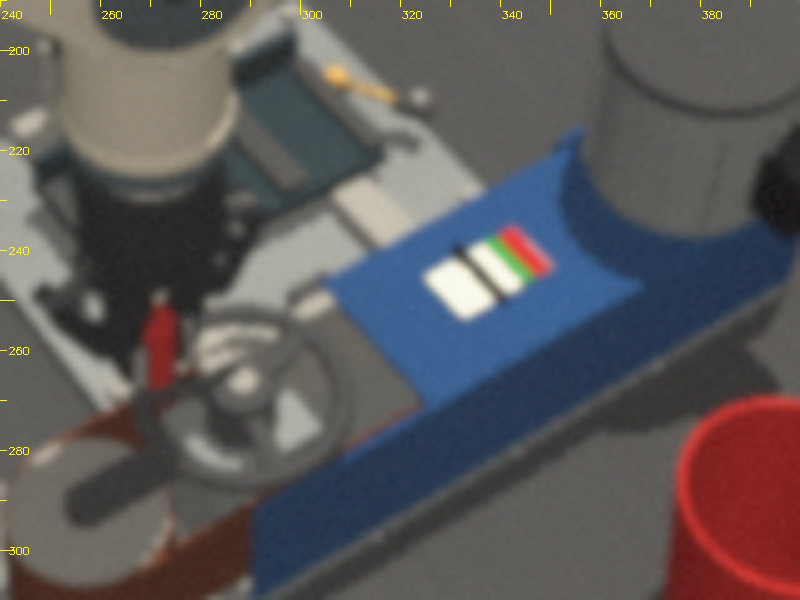

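Call:
jog_arm --series '[[[0.9, 1.2, 0, 0, 0, 0, 1.5], [1.39, 2.62, 0, 0, 0, 0, 1.5], [1.41, 4.12, 0, 0, 0, 0, 1.5], [0.97, 5.56, 0, 0, 0, 0, 1.5], [0.11, 6.79, 0, 0, 0, 0, 1.5]]]'

```text
clock: 9.98
eef_pos: [515.3, -109.7, 141.5]
tcp_rot: [-3.139, -0.001, 1.678]
contact_force: [-13.4, -1.8, 16.0]
opening: 0.261
```

```bash
python3 go.py 524 -120 140 96.1
```

```text
t 9.97 pos [ 515.3 -109.7  141.5] psi 96.2 F [-13.4  -1.8  16. ] op 22.2 mm q [-0.21  0.31  1.92  0.    0.91 -0.32]
[-1.12, 0.75, 0.14] [-0.1, -0.0, 0.1]
```

Call:
jog_arm --series '[[[-1.2, 0.9, 0, 0, 0, 0, 1.5], [-2.62, 1.39, 0, 0, 0, 0, 1.5], [-4.12, 1.41, 0, 0, 0, 0, 1.5], [-5.56, 0.97, 0, 0, 0, 0, 1.5], [-5.56, 0.97, 0, 0, 0, 0, 1.5]]]'

```text
clock: 10.6
eef_pos: [531.6, -164.9, 141.5]
tcp_rot: [3.141, 0.0, 1.678]
contact_force: [-4.9, -0.7, 8.4]
opening: 0.265
```

```bash
python3 go.py; python3 - <<'E'
from h import *
s=r.grab_frame("side")[:,:,::-1].copy();t=r.grab_frame("top")[:,:,::-1].copy()
crop(s,240,190,400,310,5,"s7c.png");crop(t,300,150,400,270,6,"t7c.png")
E
```

```text
t 10.60 pos [ 531.6 -164.9  141.5] psi 96.1 F [-4.9 -0.7  8.4] op 22.5 mm q [-0.3   0.35  1.86 -0.    0.93 -0.41]
```

View pics/s7c.png

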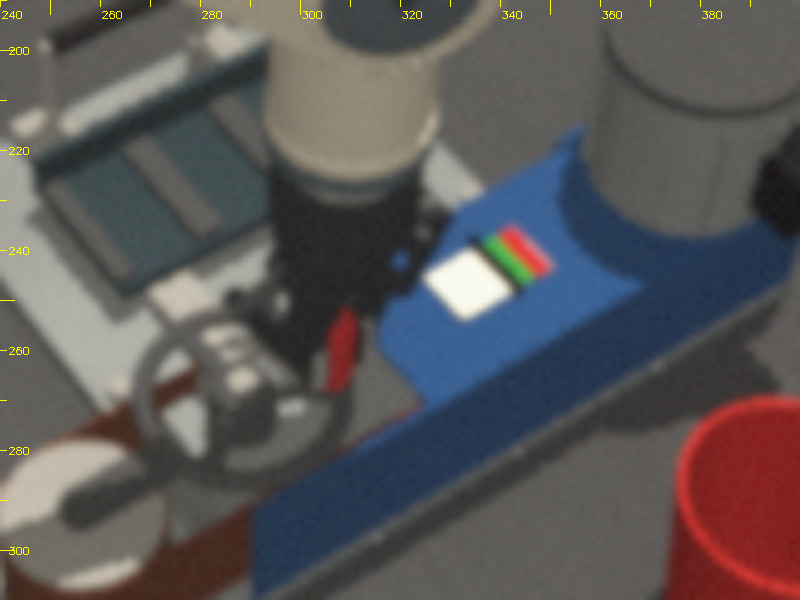

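View pics/t7c.png

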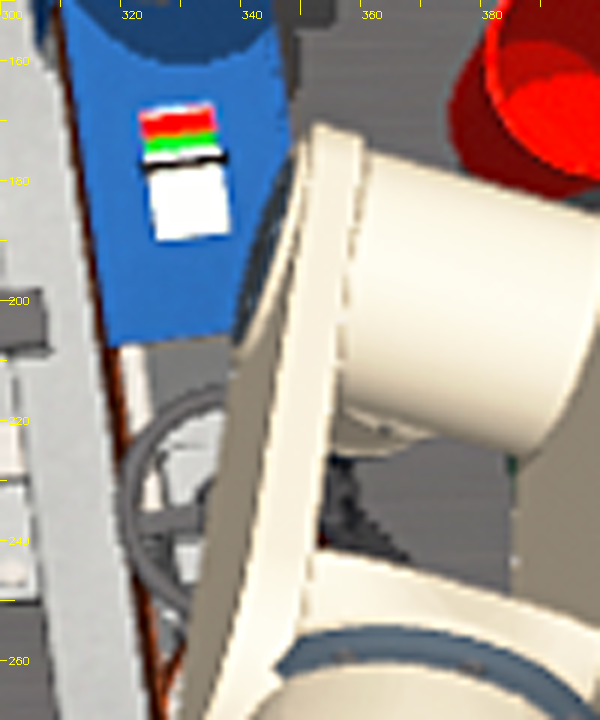

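```bash
python3 circ.py -380 18 2
```

```text
[[-1.23, -0.86], [-2.13, -2.06], [-2.62, -3.49], [-2.64, -4.99], [-2.2, -6.42]]
[[0.86, -1.23], [2.06, -2.13], [3.49, -2.62], [4.99, -2.64], [6.42, -2.2]]
-560.0
```

Call:
jog_arm --series '[[[-1.23, -0.86, 0, 0, 0, 0, 1.5], [-2.13, -2.06, 0, 0, 0, 0, 1.5], [-2.62, -3.49, 0, 0, 0, 0, 1.5], [-2.64, -4.99, 0, 0, 0, 0, 1.5], [-2.2, -6.42, 0, 0, 0, 0, 1.5]]]'

```text
clock: 11.32
eef_pos: [473.4, -194.5, 141.7]
tcp_rot: [3.134, 0.004, 1.678]
contact_force: [10.7, -1.5, -5.0]
opening: 0.266
```

Call:
jog_arm --series '[[[0, 0, 0, 0, 0, 0, 1.5], [0, 0, 0, 0, 0, 0, 1.5]]]'

```text
clock: 11.58
eef_pos: [471.0, -193.6, 141.6]
tcp_rot: [3.14, 0.001, 1.678]
contact_force: [-3.7, -3.1, 9.4]
opening: 0.265
```

```bash
python3 go.py; python3 - <<'E'
from h import *
s=r.grab_frame("side")[:,:,::-1].copy();t=r.grab_frame("top")[:,:,::-1].copy()
crop(s,310,220,360,260,12,"s8c.png");crop(t,315,160,345,195,16,"t8c.png")
E
```

```text
t 11.57 pos [ 471.  -193.6  141.6] psi 96.2 F [-3.7 -3.1  9.4] op 22.5 mm q [-0.39  0.28  1.96 -0.    0.89 -0.5 ]
```

View pics/s8c.png

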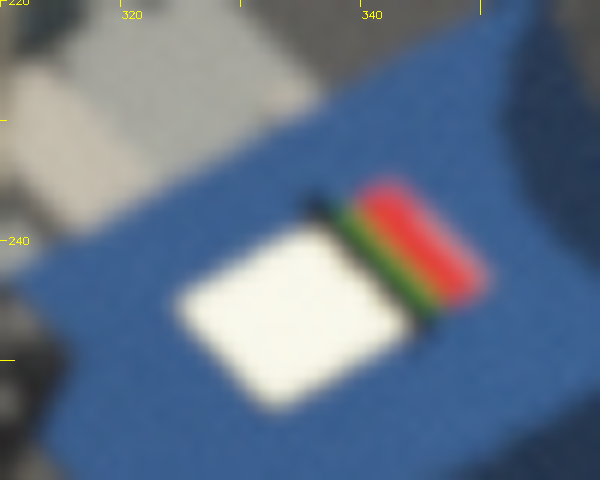

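View pics/t8c.png

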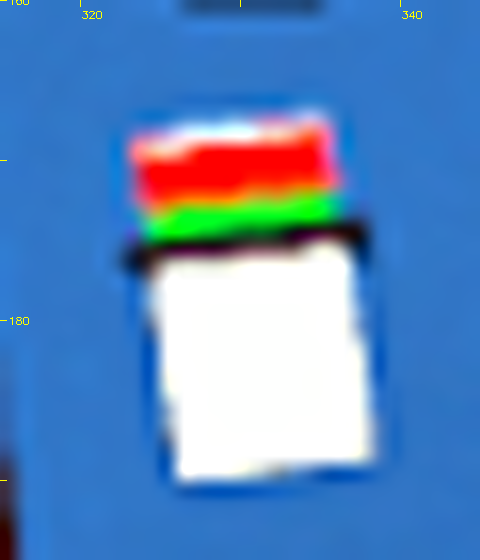

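```bash
python3 circ.py -470 11.5 1
```

```text
[[0.51, -0.82], [1.17, -1.52], [1.95, -2.07], [2.84, -2.46], [3.78, -2.66]]
-527.5
```

Call:
jog_arm --series '[[[0.51, -0.82, 0, 0, 0, 0, 1.5], [1.17, -1.52, 0, 0, 0, 0, 1.5], [1.95, -2.07, 0, 0, 0, 0, 1.5], [1.95, -2.07, 0, 0, 0, 0, 1.5], [1.95, -2.07, 0, 0, 0, 0, 1.5]]]'

```text
clock: 12.3
eef_pos: [448.6, -177.5, 141.6]
tcp_rot: [3.14, 0.003, 1.679]
contact_force: [-2.7, -8.1, 9.1]
opening: 0.265
```

```bash
python3 go.py; python3 - <<'E'
from h import *
s=r.grab_frame("side")[:,:,::-1].copy();t=r.grab_frame("top")[:,:,::-1].copy()
crop(s,310,220,360,260,12,"s9c.png");crop(t,315,160,345,195,16,"t9c.png")
E
```

```text
t 12.30 pos [ 448.6 -177.5  141.6] psi 96.2 F [-2.7 -8.1  9.1] op 22.5 mm q [-0.38  0.25  2.02 -0.    0.88 -0.48]
```

View pics/s9c.png

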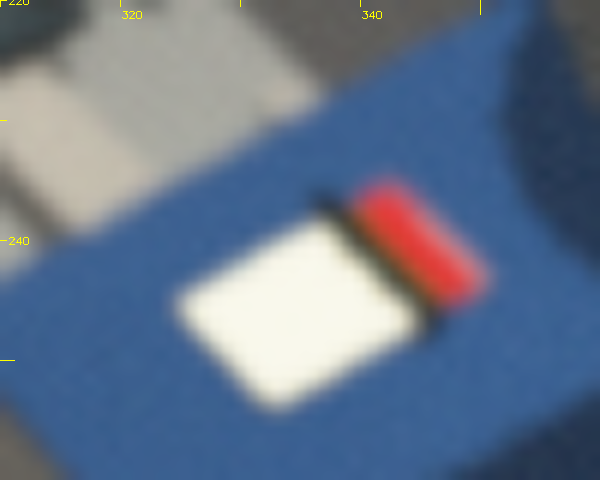

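View pics/t9c.png

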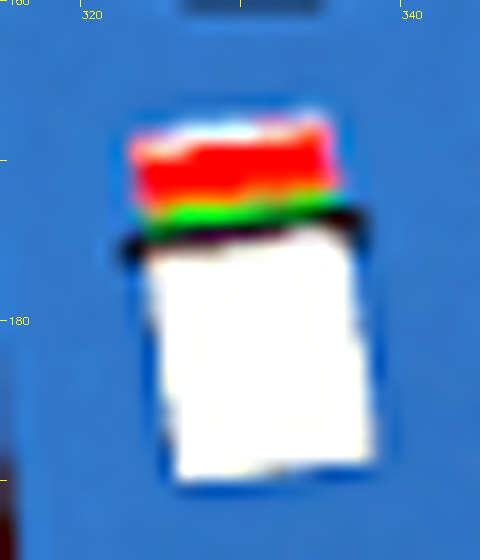

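Call:
jog_arm --series '[[[0, 0, 0, 0, 0, 0, 4.5], [0, 0, 0, 0, 0, 0, 4.5], [0, 0, -3, 0, 0, 0, 4.5], [0, 0, -7, 0, 0, 0, 4.5], [0, 0, -12, 0, 0, 0, 4.5]]]'

```text
clock: 13.02
eef_pos: [447.0, -175.1, 260.7]
tcp_rot: [-3.14, -0.001, 1.678]
contact_force: [1.6, 0.1, -0.1]
opening: 0.527
```

```bash
python3 go.py 554 330 250 194 ; python3 - <<'E'
from h import *
s=r.grab_frame("side")[:,:,::-1].copy();t=r.grab_frame("top")[:,:,::-1].copy()
cv2.imwrite("pics/t10.png",t)
crop(s,310,220,360,260,12,"s10c.png");crop(t,315,160,345,195,16,"t10c.png");crop(t,125,150,215,300,4,"t10d.png")
E
```

```text
t 13.03 pos [ 447.  -175.1  260.7] psi 96.2 F [ 1.6  0.1 -0.1] op 44.8 mm q [-0.38  0.1   1.9   0.    1.15 -0.48]
[49.07, 16.06, 1.1] [-0.0, -0.1, -97.8]
```

View pics/t10c.png

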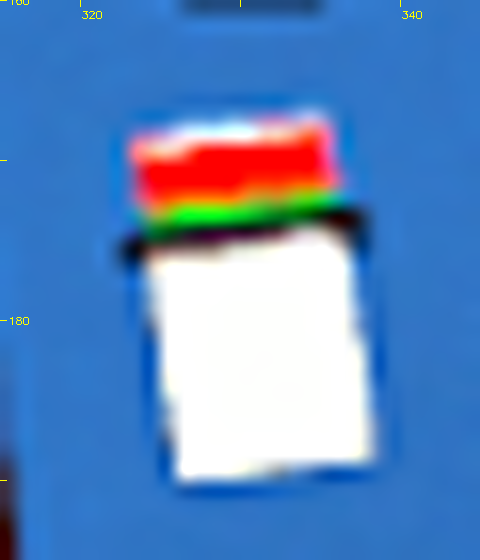

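View pics/t10d.png

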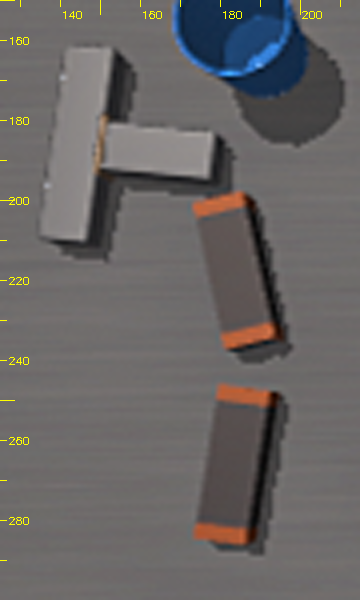

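View pics/t10.png

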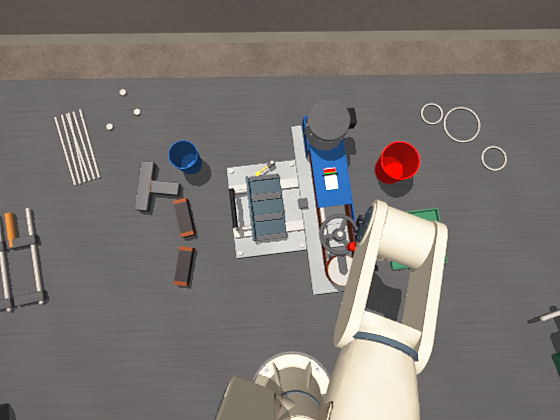

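```bash
python3 go.py 554 330 240 13.6; python3 - <<'E'
from h import *
t=cv2.imread("pics/t10.png")
crop(t,220,155,320,260,7,"t10e.png")
E
```

```text
t 13.12 pos [ 450.3 -176.4  265.1] psi 96.2 F [ 1.1 -0.8 -0.7] op 44.4 mm q [-0.38  0.09  1.89  0.    1.15 -0.48]
[49.24, 15.72, 2.45] [0.5, -0.1, 82.6]
```

View pics/t10e.png

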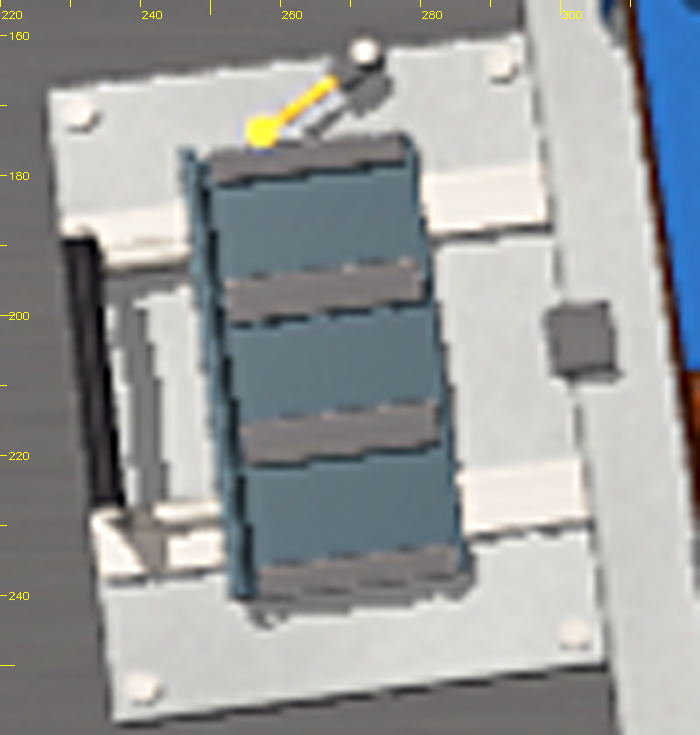

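Call:
jog_arm --series '[[[25, 8, 1, 0, 0, 40, 7], [49, 16, 2, 0, 0, 82.6, 7], [49, 16, 2, 0, 0, 82.6, 7], [49, 16, 2, 0, 0, 82.6, 7], [49, 16, 2, 0, 0, 82.6, 7]]]'

```text
clock: 13.75
eef_pos: [505.5, 93.5, 249.0]
tcp_rot: [-3.141, 0.0, 0.851]
contact_force: [1.2, -0.3, 0.2]
opening: 0.82
```

```bash
python3 - <<'E'
from h import *
np.set_printoptions(precision=1,suppress=True)
for p in [(263.6,177.6),(266.4,196.7),(268.6,216.7),(270.7,236.9)]: print("strip",px2w("top",*p,45))
print("ch1 axis",px2w("top",267.5,206.7,45))
print("stop floor",px2w("top",252.8,208.7,38),px2w("top",250,208.7,62))
print("bar",px2w("top",233.5,208,104))
E
python3 go.py 554 330 220 13.6
```

```text
strip [677.   76.1  45. ]
strip [614.7  68.   45. ]
strip [550.4  62.1  45. ]
strip [486.3  56.5  45. ]
ch1 axis [582.5  65.1  45. ]
stop floor [577.9 112.2  38. ] [574.8 119.5  62. ]
bar [572.3 166.5 104. ]
t 13.75 pos [505.5  93.5 249. ] psi 48.8 F [ 1.2 -0.3  0.2] op 69.7 mm q [0.18 0.16 1.85 0.   1.13 0.9 ]
[20.99, -11.93, 2.9] [-0.0, 0.0, 35.2]
```

Call:
jog_arm --series '[[[21, -11.9, 1, 0, 0, 35.2, 7], [21, -11.9, 1, 0, 0, 35.2, 7], [21, -11.9, 2, 0, 0, 35.2, 7], [21, -11.9, 5, 0, 0, 35.2, 7], [21, -11.9, 8, 0, 0, 35.2, 7]]]'

```text
clock: 14.38
eef_pos: [553.3, 331.9, 168.0]
tcp_rot: [-3.14, -0.001, 0.244]
contact_force: [-0.4, -1.0, 0.0]
opening: 0.82
```

```bash
python3 go.py 553.6 330.5 80 13.6 553.6 330.5 16 13.6; python3 - <<'E'
from h import *
t=r.grab_frame("top")[:,:,::-1].copy();s=r.grab_frame("side")[:,:,::-1].copy()
crop(t,125,150,245,300,4,"t11.png");crop(s,150,100,310,240,4,"s11.png")
E
```

```text
t 14.38 pos [553.3 331.9 168. ] psi 14.0 F [-0.4 -1.   0. ] op 69.7 mm q [0.54 0.45 1.64 0.   1.05 1.86]
[-0.01, 0.16, 8.8] [-0.1, -0.0, 0.4]
[-0.01, 0.16, 15.2] [-0.1, -0.0, 0.4]
```

View pics/t11.png

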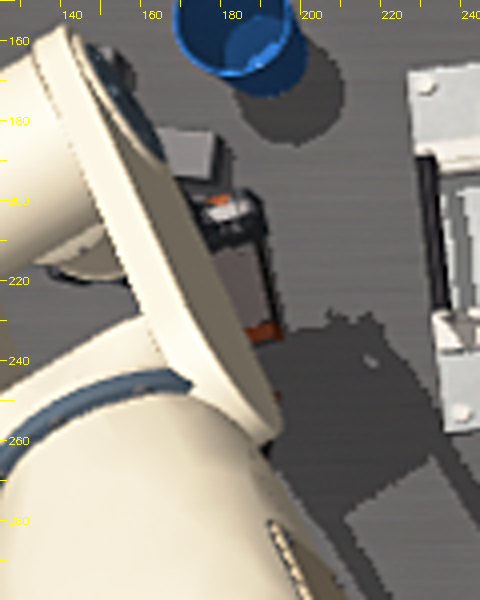

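View pics/s11.png

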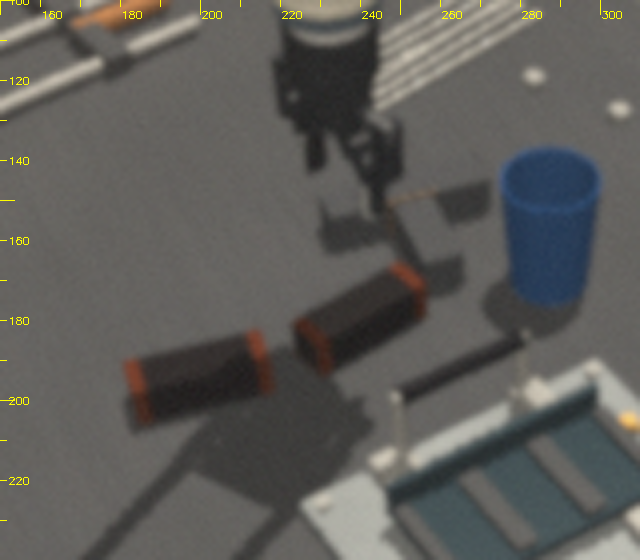

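Call:
jog_arm --series '[[[0, 0.15, 5, 0, 0, 0.3, 7], [0, 0.15, 9, 0, 0, 0.3, 7], [0, 0.15, 12.5, 0, 0, 0.3, 7], [0, 0.15, 15, 0, 0, 0.3, 7], [0, 0.15, 15, 0, 0, 0.3, 7]]]'

```text
clock: 15.1
eef_pos: [552.7, 325.4, 18.8]
tcp_rot: [3.141, 0.003, 0.236]
contact_force: [0.5, 1.1, 0.6]
opening: 0.821
```

Call:
jog_arm --series '[[[0, 0, 0, 0, 0, 0, 3], [0, 0, 0, 0, 0, 0, 3], [0, 0, 0, 0, 0, 0, 3], [0, 0, 0, 0, 0, 0, 3]]]' --newtons 70

```text
clock: 15.6
eef_pos: [555.0, 327.5, 22.0]
tcp_rot: [-3.14, -0.003, 0.237]
contact_force: [-0.3, 1.2, 6.3]
opening: 0.451
```

Call:
jog_arm --series '[[[0, 0, -2, 0, 0, 0, 3], [0, 0, -6, 0, 0, 0, 3], [0, 0, -11, 0, 0, 0, 3], [0, 0, -16, 0, 0, 0, 3], [0, 0, -16, 0, 0, 0, 3]]]'

```text
clock: 16.23
eef_pos: [556.0, 328.0, 185.9]
tcp_rot: [-3.139, -0.009, 0.237]
contact_force: [0.8, 0.3, -3.0]
opening: 0.454
```

```bash
python3 go.py 650.5 52 180 95.9; python3 - <<'E'
from h import *
s=r.grab_frame("side")[:,:,::-1].copy()
crop(s,150,60,310,200,4,"s12.png")
E
```

```text
t 16.23 pos [556.  328.  185.9] psi 13.6 F [ 0.8  0.3 -3. ] op 38.6 mm q [ 0.53  0.42  1.64 -0.    1.07  1.86]
[2.69, 29.05, 0.54] [0.2, -0.5, -82.3]
```

View pics/s12.png

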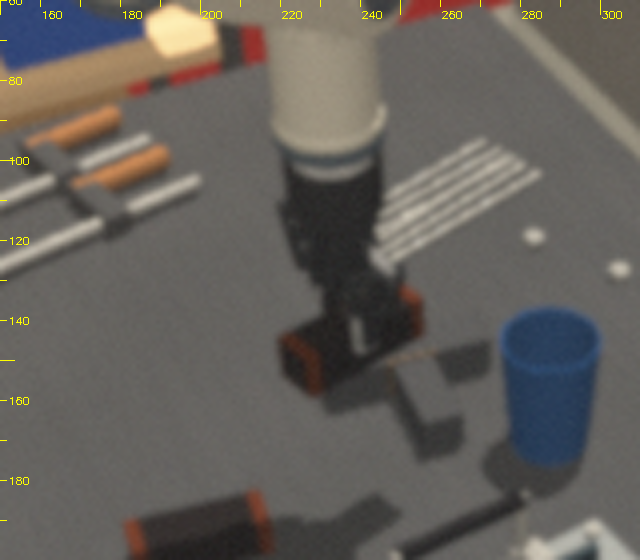

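Call:
jog_arm --series '[[[0, 4, -2, 0, 0, -10, 3], [0.5, 9, -4, 0, 0, -20, 3], [1, 14, -4, 0, 0, -30, 3], [1.5, 19, -4, 0, 0, -40, 3], [2, 24, -4, 0, 0, -50, 3]]]'

```text
clock: 16.9
eef_pos: [628.5, 96.3, 218.1]
tcp_rot: [-3.139, 0.002, 1.116]
contact_force: [0.8, 0.1, -2.8]
opening: 0.448
```

```bash
python3 go.py 651 45 200 95.9
```

```text
t 16.90 pos [628.5  96.3 218.1] psi 63.9 F [ 0.8  0.1 -2.8] op 38.1 mm q [ 0.15  0.38  1.62 -0.    1.14  0.6 ]
[-3.62, 4.28, 1.81] [-0.2, 0.1, -32.0]
```

Call:
jog_arm --series '[[[-2, 2, 0.5, 0, 0, -10, 3], [-3.6, 4, 1, 0, 0, -20, 3], [-3.6, 4.3, 1.5, 0, 0, -30, 3], [-3.6, 4.3, 1.8, 0, 0, -32, 3], [-3.6, 4.3, 1.8, 0, 0, -32, 3]]]'

```text
clock: 17.52
eef_pos: [650.9, 47.0, 200.5]
tcp_rot: [-3.139, -0.0, 1.666]
contact_force: [-0.1, 0.1, -3.0]
opening: 0.449
```

```bash
python3 go.py 651 45 100 95.9  651 45 68 95.9
```

```text
t 17.52 pos [650.9  47.  200.5] psi 95.4 F [-0.1  0.1 -3. ] op 38.2 mm q [ 0.07  0.42  1.6   0.    1.12 -0.03]
[-0.2, 0.01, 10.05] [-0.1, -0.0, -0.5]
[-0.2, 0.02, 13.25] [-0.1, -0.0, -0.5]
```

Descend to just above the strips and look.

Call:
jog_arm --series '[[[-0.2, 0, 4, 0, 0, -0.5, 3], [-0.2, 0, 8, 0, 0, -0.5, 3], [-0.2, 0, 11, 0, 0, -0.5, 3], [-0.2, 0, 12.5, 0, 0, -0.5, 3], [-0.2, 0, 12.5, 0, 0, -0.5, 3]]]'

```text
clock: 18.15
eef_pos: [651.5, 45.0, 76.0]
tcp_rot: [-3.14, -0.0, 1.676]
contact_force: [-0.1, 0.4, -2.6]
opening: 0.449
```

```bash
python3 go.py 651 45 68 95.9; python3 - <<'E'
from h import *
t=r.grab_frame("top")[:,:,::-1].copy();s=r.grab_frame("side")[:,:,::-1].copy()
crop(t,220,150,320,260,6,"t13.png");crop(s,215,160,355,280,5,"s13.png")
E
```

```text
t 18.15 pos [651.5  45.   76. ] psi 96.0 F [-0.1  0.4 -2.6] op 38.1 mm q [ 0.07  0.57  1.68 -0.    0.9  -0.04]
[0.0, -0.05, 0.8] [-0.1, -0.0, 0.1]
```

View pics/t13.png

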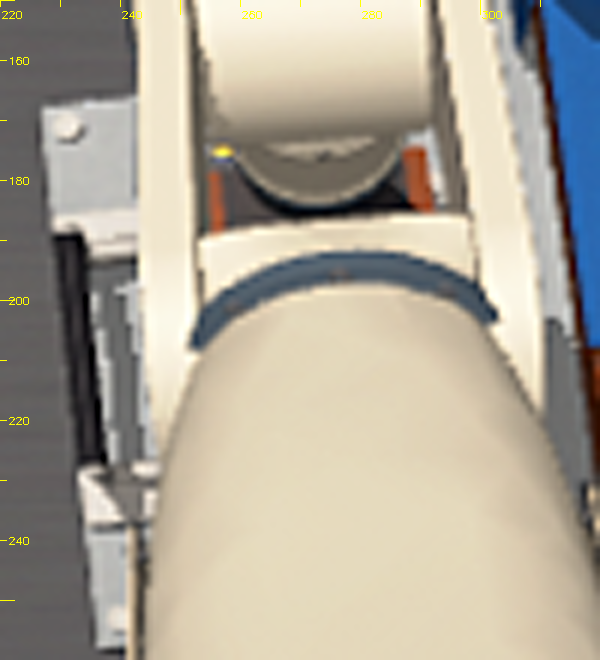

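View pics/s13.png

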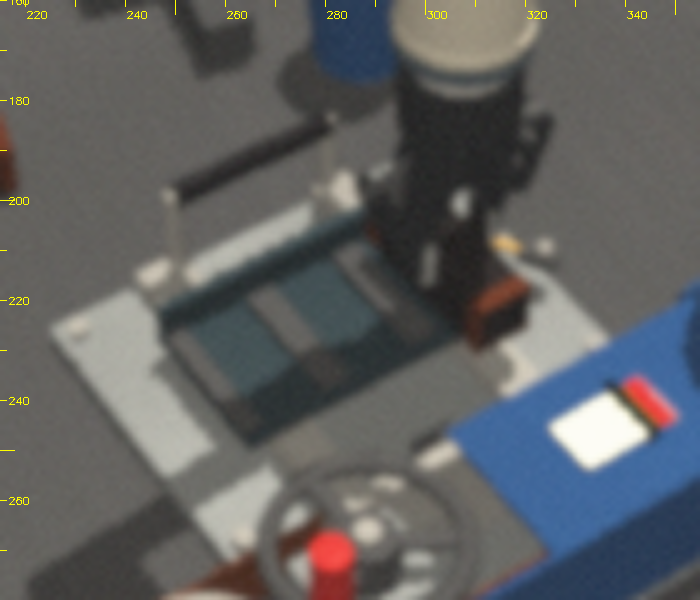

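```bash
python3 - <<'E'
from h import *
c=np.array([649.6,59.8]);a=np.radians(5.95);X=np.array([np.cos(a),np.sin(a)]);Y=np.array([-np.sin(a),np.cos(a)])
def rel(p): d=p[:2]-c; return d@X,d@Y
for q in [(309.4,229.6),(320.3,224.2)]: print(rel(px2w("side",*q,54)))
for q in [(310,219.6),(320.5,215.5)]: print(rel(px2w("side",*q,94)))
# strips seen in side image (z45): ends at belt side
for q in [(303,225.5),(282,234)]: print("strip end",rel(px2w("side",*q,45)))
for q in [(220+38/6*0+ (215)/6,150+175/6),((425)/6+220,150+180/6)]: print("top ends",rel(px2w("top",*q,94)))
E
```

```text
(np.float64(-16.48782581614446), np.float64(-65.66676219425634))
(np.float64(25.138312174249467), np.float64(-67.05461504555237))
(np.float64(-12.768215437233453), np.float64(-60.5357668387014))
(np.float64(24.074514487324617), np.float64(-65.15480017852659))
strip end (np.float64(-18.333802635941563), np.float64(-34.864435565185644))
strip end (np.float64(-92.96112953128612), np.float64(-26.408306742115872))
top ends (np.float64(16.328665763724835), np.float64(37.23515746355364))
top ends (np.float64(0.6463964935387776), np.float64(-69.52148021108908))
```

Call:
jog_arm --series '[[[0, 0, 0.4, 0, 0, 0, 3], [0, 0, 0.8, 0, 0, 0, 3], [0, 0, 1.1, 0, 0, 0, 3], [0, 0, 1.1, 0, 0, 0, 3]]]'

```text
clock: 18.75
eef_pos: [651.9, 44.7, 65.3]
tcp_rot: [-3.141, -0.0, 1.677]
contact_force: [0.4, 0.1, -2.5]
opening: 0.451
```

Call:
jog_arm --series '[[[0, 0, 0.2, 0, 0, 0, 3], [0, 0, 0.4, 0, 0, 0, 3], [0, 0, 0.4, 0, 0, 0, 3]]]'

```text
clock: 19.12
eef_pos: [651.9, 44.8, 61.4]
tcp_rot: [-3.141, 0.0, 1.677]
contact_force: [-0.7, 0.8, -3.1]
opening: 0.452
```

Call:
jog_arm --series '[[[0, 0, 0.15, 0, 0, 0, 3], [0, 0, 0.15, 0, 0, 0, 3], [0.4, 0, 0.15, 0, 0, 0, 3], [0.8, 0, 0.15, 0, 0, 0, 3], [0.8, 0, 0.15, 0, 0, 0, 3]]]'

```text
clock: 19.75
eef_pos: [651.2, 53.2, 60.1]
tcp_rot: [3.142, -0.0, 1.677]
contact_force: [-0.0, 0.5, -2.8]
opening: 0.447
```

Call:
jog_arm --series '[[[0.2, 0, 0, 0, 0, 0, 3], [0.4, 0, 0, 0, 0, 0, 3], [0.4, 0, 0, 0, 0, 0, 3]]]'

```text
clock: 20.12
eef_pos: [650.8, 56.9, 60.1]
tcp_rot: [3.142, -0.0, 1.677]
contact_force: [-0.2, -0.0, -1.2]
opening: 0.449
```

Call:
jog_arm --series '[[[0.2, 0, 0, 0, 0, 0, 3], [0.4, 0, 0, 0, 0, 0, 3], [0.4, 0, 0, 0, 0, 0, 3]]]'

```text
clock: 20.5
eef_pos: [650.4, 60.8, 60.1]
tcp_rot: [3.142, -0.0, 1.677]
contact_force: [0.4, -1.3, -1.3]
opening: 0.451
```

Call:
jog_arm --series '[[[0.2, 0, 0, 0, 0, 0, 3], [0.3, 0, 0, 0, 0, 0, 3], [0.3, 0, 0, 0, 0, 0, 3]]]'

```text
clock: 20.88
eef_pos: [650.1, 63.2, 60.1]
tcp_rot: [3.142, 0.001, 1.677]
contact_force: [1.0, -5.1, -0.9]
opening: 0.452
```

Call:
jog_arm --series '[[[0.2, 0, 0, 0, 0, 0, 3], [0.3, 0, 0, 0, 0, 0, 3], [0.3, 0, 0, 0, 0, 0, 3]]]'

```text
clock: 21.25
eef_pos: [650.1, 63.4, 60.4]
tcp_rot: [3.142, 0.004, 1.678]
contact_force: [0.8, -18.2, 1.9]
opening: 0.449
```

Call:
jog_arm --series '[[[0.2, 0, 0, 0, 0, 0, 3], [0.3, 0, 0, 0, 0, 0, 3], [0.3, 0, 0, 0, 0, 0, 3]]]'

```text
clock: 21.62
eef_pos: [650.2, 63.6, 60.7]
tcp_rot: [3.141, 0.008, 1.678]
contact_force: [1.6, -33.4, 3.6]
opening: 0.452
```

Call:
jog_arm --series '[[[-0.5, 0, 0.1, 0, 0, 0, 3], [-0.5, 0, 0.1, 0, 0, 0, 3], [-0.5, 0, 0.1, 0, 0, 0, 5], [-0.5, 0, 0.1, 0, 0, 0, 5], [-0.5, 0, 0.1, 0, 0, 0, 5]]]'

```text
clock: 22.25
eef_pos: [650.0, 65.1, 59.0]
tcp_rot: [3.142, -0.0, 1.677]
contact_force: [0.0, 0.2, -0.1]
opening: 0.587
```

Call:
jog_arm --series '[[[0, 0, -1, 0, 0, 0, 5], [0, 0, -4, 0, 0, 0, 5], [0, 0, -9, 0, 0, 0, 5], [0, 0, -14, 0, 0, 0, 5], [0, 0, -17, 0, 0, 0, 7]]]'

```text
clock: 22.88
eef_pos: [650.9, 64.9, 232.9]
tcp_rot: [3.138, -0.0, 1.677]
contact_force: [-0.5, -0.2, 0.1]
opening: 0.777
```

```bash
python3 go.py 401 329 220 172; python3 - <<'E'
from h import *
t=r.grab_frame("top")[:,:,::-1].copy();s=r.grab_frame("side")[:,:,::-1].copy()
cv2.imwrite("pics/t14.png",t);crop(s,150,140,350,280,4,"s14.png")
E
```

```text
t 22.88 pos [650.9  64.9 232.9] psi 96.1 F [-0.5 -0.2  0.1] op 66.1 mm q [ 0.1   0.39  1.57  0.    1.18 -0.01]
[28.91, -22.05, 1.2] [0.2, 0.1, -75.9]
```

View pics/t14.png

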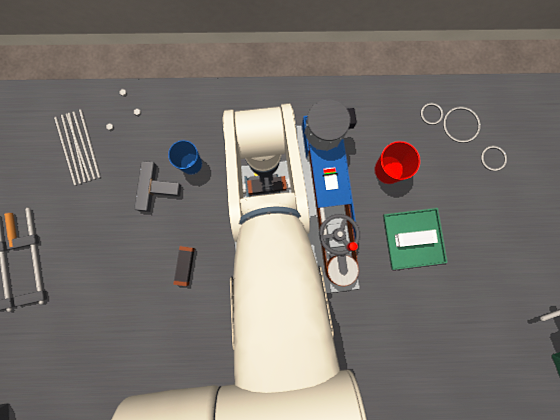

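View pics/s14.png

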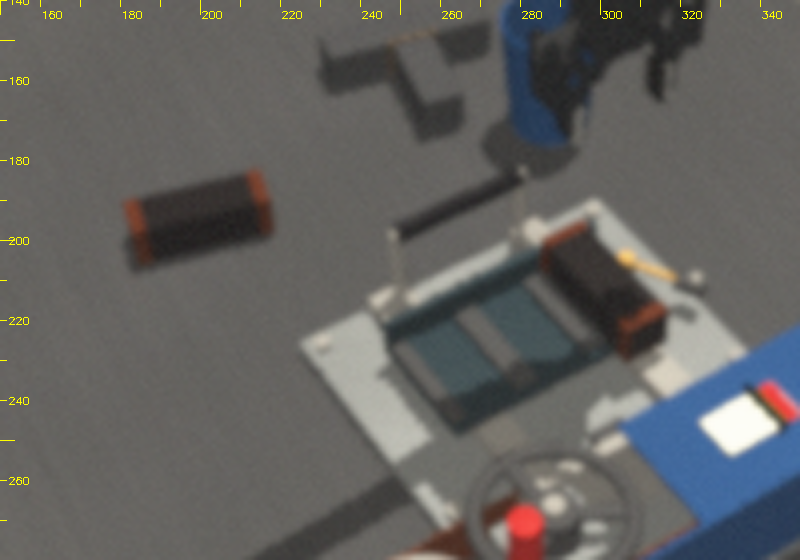

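Call:
jog_arm --series '[[[5, -4, 0, 0, 0, -10, 7], [12, -9, 0, 0, 0, -20, 7], [28.9, -22.1, 1, 0, 0, -75.7, 7], [28.9, -22.1, 1, 0, 0, -75.7, 7], [28.9, -22.1, 1, 0, 0, -75.7, 7]]]'

```text
clock: 23.6
eef_pos: [433.3, 292.4, 220.9]
tcp_rot: [-3.141, -0.0, 2.595]
contact_force: [0.6, 0.3, 0.7]
opening: 0.82
```

```bash
python3 go.py 401 331 170 171.8
```

```text
t 23.60 pos [433.3 292.4 220.9] psi 148.7 F [0.6 0.3 0.7] op 69.7 mm q [ 0.59  0.21  1.86  0.    1.08 -0.43]
[4.77, 1.62, 5.09] [-0.0, -0.0, -23.1]
```

Call:
jog_arm --series '[[[4.8, 1.6, 1, 0, 0, -23.1, 7], [4.8, 1.6, 3, 0, 0, -23.1, 7], [4.8, 1.6, 5, 0, 0, -23.1, 7], [4.8, 1.6, 5, 0, 0, -23.1, 7]]]'

```text
clock: 24.1
eef_pos: [401.4, 329.4, 169.7]
tcp_rot: [-3.139, -0.002, 2.992]
contact_force: [-0.2, 0.3, 0.2]
opening: 0.822
```

```bash
python3 go.py 401 331 18 171.8; python3 - <<'E'
from h import *
t=r.grab_frame("top")[:,:,::-1].copy();s=r.grab_frame("side")[:,:,::-1].copy()
crop(t,125,180,245,320,4,"t15.png");crop(s,130,100,290,240,4,"s15.png")
E
```

```text
t 24.10 pos [401.4 329.4 169.7] psi 171.4 F [-0.2  0.3  0.2] op 69.8 mm q [ 0.68  0.26  1.91  0.    0.97 -0.74]
[0.02, 0.19, 15.17] [-0.2, -0.1, -0.4]
```

View pics/s15.png

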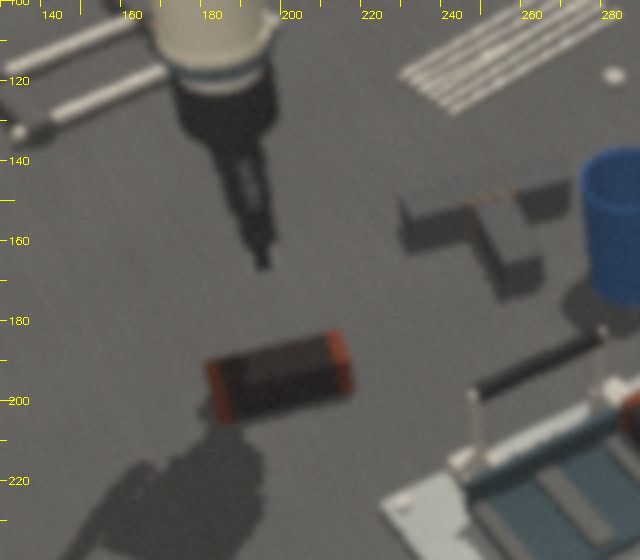

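View pics/t15.png

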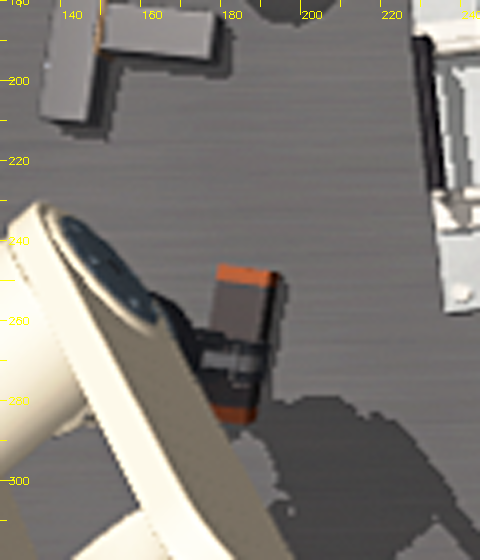

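Call:
jog_arm --series '[[[0, 0.2, 5, 0, 0, -0.4, 7], [0, 0.2, 9, 0, 0, -0.4, 7], [0, 0.2, 12.5, 0, 0, -0.4, 7], [0, 0.2, 15, 0, 0, -0.4, 7], [0, 0.2, 15.1, 0, 0, -0.4, 7]]]'

```text
clock: 24.82
eef_pos: [402.6, 331.5, 19.5]
tcp_rot: [-3.14, -0.001, 2.998]
contact_force: [-0.2, 0.0, -0.5]
opening: 0.819
```

Call:
jog_arm --series '[[[0, 0, 0, 0, 0, 0, 3], [0, 0, 0, 0, 0, 0, 3], [0, 0, 0, 0, 0, 0, 3], [0, 0, 0, 0, 0, 0, 3]]]' --newtons 70

```text
clock: 25.32
eef_pos: [404.0, 332.8, 22.0]
tcp_rot: [3.14, 0.002, 2.999]
contact_force: [0.2, -1.4, 5.5]
opening: 0.448
```

Call:
jog_arm --series '[[[0, 0, -2, 0, 0, 0, 3], [0, 0, -6, 0, 0, 0, 3], [0, 0, -11, 0, 0, 0, 3], [0, 0, -16, 0, 0, 0, 3], [0, 0, -19, 0, 0, 0, 3]]]'

```text
clock: 25.95
eef_pos: [403.4, 332.4, 213.7]
tcp_rot: [3.139, 0.003, 2.999]
contact_force: [1.0, 0.8, -4.9]
opening: 0.449
```

```bash
python3 go.py 521 31 200 96; python3 - <<'E'
from h import *
s=r.grab_frame("side")[:,:,::-1].copy()
crop(s,100,40,290,240,3,"s16.png")
E
```

```text
t 25.95 pos [403.4 332.4 213.7] psi 171.8 F [ 1.   0.8 -4.9] op 38.1 mm q [ 0.69  0.21  1.87 -0.    1.06 -0.74]
[-15.93, -28.17, 1.33] [0.2, 0.0, 75.8]
```

View pics/s16.png

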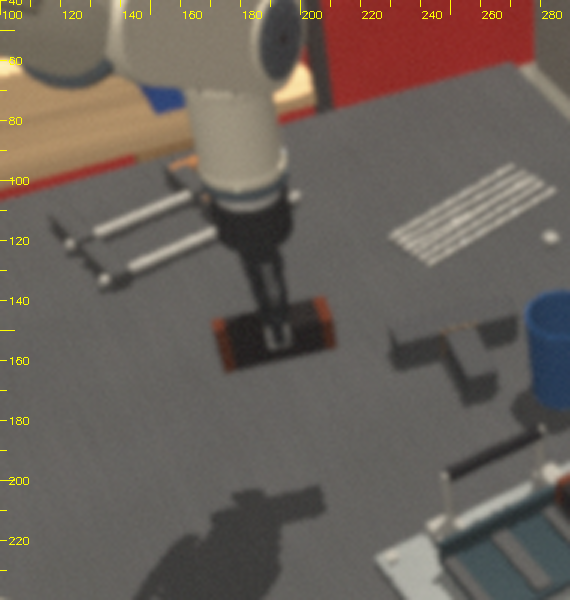

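Call:
jog_arm --series '[[[-2, -4, 0, 0, 0, 10, 3], [-5, -8.5, 0, 0, 0, 20, 3], [-8, -13, 0, 0, 0, 30, 3], [-11, -17.5, 0, 0, 0, 40, 3], [-13, -22, 0, 0, 0, 50, 3]]]'

```text
clock: 26.62
eef_pos: [500.8, 94.0, 209.9]
tcp_rot: [3.141, 0.0, 2.12]
contact_force: [-0.5, 0.6, -4.9]
opening: 0.451
```

```bash
python3 go.py 520.7 31 190 96
```

```text
t 26.62 pos [500.8  94.  209.9] psi 121.5 F [-0.5  0.6 -4.9] op 38.3 mm q [ 0.18  0.2   1.9  -0.    1.05 -0.37]
[-6.42, -1.59, 2.0] [0.0, 0.0, 25.5]
```

Call:
jog_arm --series '[[[-3, -0.8, 1, 0, 0, 10, 3], [-6.4, -1.6, 2, 0, 0, 20, 3], [-6.4, -1.6, 2, 0, 0, 25.4, 3], [-6.4, -1.6, 2, 0, 0, 25.4, 3], [-6.4, -1.6, 2, 0, 0, 25.4, 3]]]'

```text
clock: 27.25
eef_pos: [520.2, 33.3, 190.1]
tcp_rot: [-3.141, -0.0, 1.685]
contact_force: [0.0, -0.5, -4.4]
opening: 0.452
```

```bash
python3 go.py 520.7 31 76 96
```

```text
t 27.25 pos [520.2  33.3 190.1] psi 96.6 F [ 0.  -0.5 -4.4] op 38.4 mm q [ 0.06  0.24  1.89  0.    1.01 -0.05]
[-0.23, 0.03, 11.41] [-0.0, -0.0, 0.6]
```

Call:
jog_arm --series '[[[-0.1, 0.05, 4, 0, 0, 0.4, 3], [-0.2, 0.05, 7.5, 0, 0, 0.4, 3], [-0.2, 0.05, 10, 0, 0, 0.4, 3], [-0.2, 0.05, 11.4, 0, 0, 0.4, 3], [-0.2, 0.05, 11.4, 0, 0, 0.4, 3]]]'

```text
clock: 27.88
eef_pos: [520.8, 31.4, 75.8]
tcp_rot: [-3.14, -0.0, 1.677]
contact_force: [0.1, 0.3, -4.3]
opening: 0.45
```

```bash
python3 go.py 520.7 31 62 96;  python3 - <<'E'
from h import *
s=r.grab_frame("side")[:,:,::-1].copy()
crop(s,200,140,360,280,5,"s17.png")
E
```

```text
t 27.88 pos [520.8  31.4  75.8] psi 96.1 F [ 0.1  0.3 -4.3] op 38.3 mm q [ 0.06  0.4   1.98  0.    0.76 -0.05]
[-0.04, -0.01, 1.38] [-0.1, -0.0, 0.1]
```

View pics/s17.png

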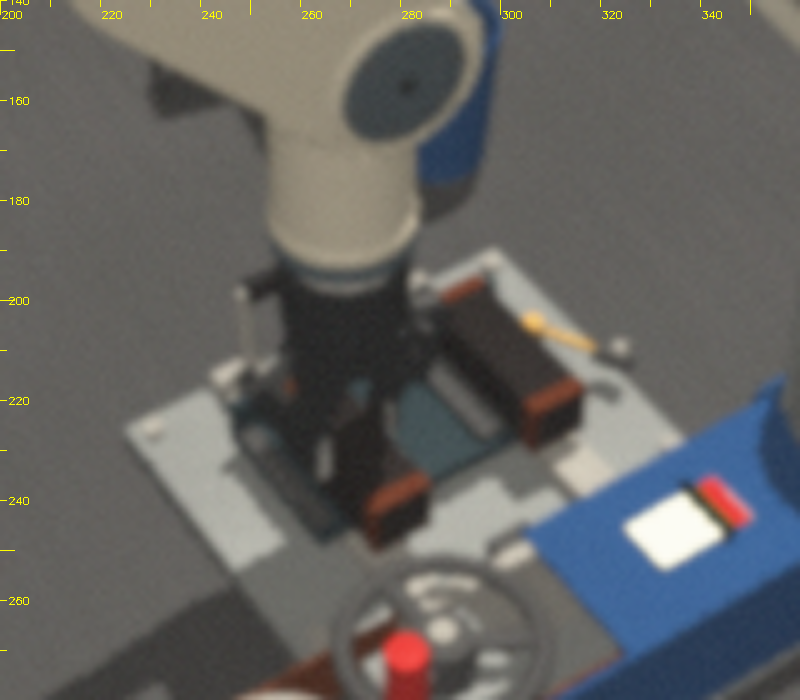

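Aligned over channel 0. Lower and push back.

Call:
jog_arm --series '[[[0, 0, 0.4, 0, 0, 0, 3], [0, 0, 0.8, 0, 0, 0, 3], [0, 0, 1.15, 0, 0, 0, 3], [0, 0, 1.3, 0, 0, 0, 3], [0, 0, 1.3, 0, 0, 0, 3]]]'

```text
clock: 28.55
eef_pos: [521.1, 31.0, 63.1]
tcp_rot: [-3.141, 0.0, 1.676]
contact_force: [0.7, -0.1, -4.6]
opening: 0.451
```

Call:
jog_arm --series '[[[0, 0, 0.2, 0, 0, 0, 3], [0, 0, 0.2, 0, 0, 0, 3], [0.4, 0, 0.2, 0, 0, 0, 3], [0.8, 0, 0.2, 0, 0, 0, 3], [0.8, 0, 0.2, 0, 0, 0, 3]]]'

```text
clock: 29.18
eef_pos: [520.3, 39.4, 61.3]
tcp_rot: [3.142, -0.0, 1.676]
contact_force: [-0.1, -0.0, -4.3]
opening: 0.446
```

Call:
jog_arm --series '[[[0, 0, 0.1, 0, 0, 0, 3], [0.3, 0, 0.15, 0, 0, 0, 3], [0.6, 0, 0.15, 0, 0, 0, 3], [0.6, 0, 0.15, 0, 0, 0, 3]]]'

```text
clock: 29.68
eef_pos: [520.1, 45.3, 60.0]
tcp_rot: [3.141, -0.0, 1.676]
contact_force: [1.0, -0.8, 1.3]
opening: 0.448
```

Call:
jog_arm --series '[[[0.2, 0, 0, 0, 0, 0, 3], [0.4, 0, 0, 0, 0, 0, 3], [0.4, 0, 0, 0, 0, 0, 3]]]'

```text
clock: 30.05
eef_pos: [519.7, 49.1, 60.0]
tcp_rot: [3.141, 0.0, 1.676]
contact_force: [0.2, -3.6, 5.2]
opening: 0.45
```

Call:
jog_arm --series '[[[0.2, 0, 0, 0, 0, 0, 3], [0.4, 0, 0, 0, 0, 0, 3], [0.4, 0, 0, 0, 0, 0, 3]]]'

```text
clock: 30.42
eef_pos: [519.5, 52.0, 60.0]
tcp_rot: [3.141, 0.002, 1.677]
contact_force: [1.8, -11.1, 4.7]
opening: 0.446
```

Call:
jog_arm --series '[[[0.2, 0, 0, 0, 0, 0, 3], [0.4, 0, 0, 0, 0, 0, 3], [0.4, 0, 0, 0, 0, 0, 3]]]'

```text
clock: 30.8
eef_pos: [519.6, 52.2, 60.2]
tcp_rot: [3.141, 0.007, 1.679]
contact_force: [5.3, -37.9, 6.3]
opening: 0.451
```

Call:
jog_arm --series '[[[-0.5, 0, 0, 0, 0, 0, 3], [-0.5, 0, 0, 0, 0, 0, 3], [-0.5, 0, 0, 0, 0, 0, 5], [-0.5, 0, 0, 0, 0, 0, 5], [-0.5, 0, 0, 0, 0, 0, 5]]]'

```text
clock: 31.42
eef_pos: [518.7, 52.3, 59.5]
tcp_rot: [-3.141, -0.0, 1.676]
contact_force: [0.2, 0.4, -0.2]
opening: 0.582
```

Call:
jog_arm --series '[[[0, 0, -1, 0, 0, 0, 5], [0, 0, -4, 0, 0, 0, 5], [0, 0, -9, 0, 0, 0, 5], [0, 0, -14, 0, 0, 0, 5], [5, -4, -17, 0, 0, 10, 5]]]'

```text
clock: 32.05
eef_pos: [481.9, 91.8, 230.0]
tcp_rot: [3.136, -0.001, 1.496]
contact_force: [-0.2, 2.3, 0.1]
opening: 0.583
```

```bash
python3 go.py 560 260 200 6;  python3 - <<'E'
from h import *
s=r.grab_frame("side")[:,:,::-1].copy();t=r.grab_frame("top")[:,:,::-1].copy()
crop(s,200,140,360,280,5,"s18.png");cv2.imwrite("pics/t18.png",t)
E
```

```text
t 32.05 pos [481.9  91.8 230. ] psi 85.7 F [-0.2  2.3  0.1] op 49.6 mm q [ 0.19  0.14  1.92 -0.    1.08  0.26]
[17.35, 6.51, 3.06] [0.2, -0.3, 79.7]
```

View pics/s18.png

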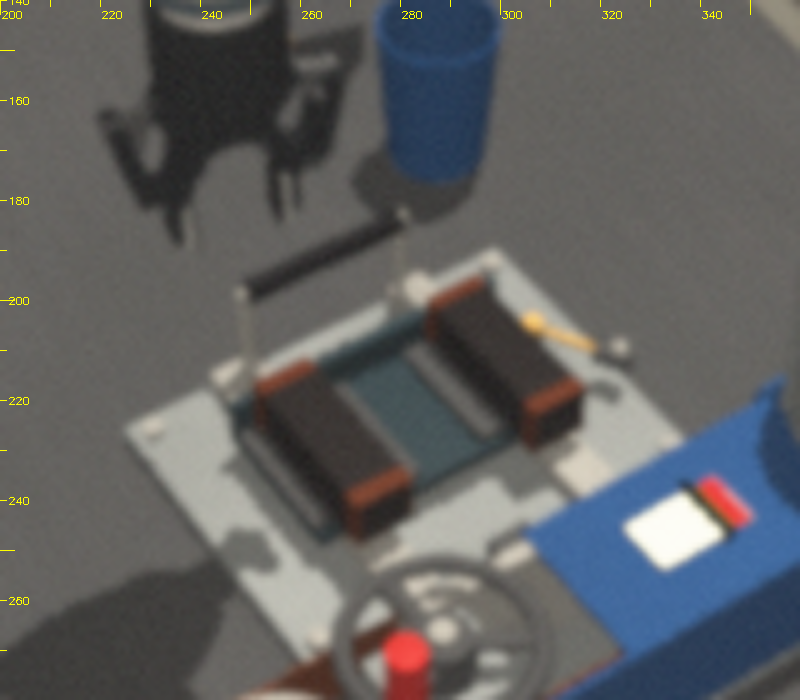

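```bash
python3 - <<'E'
from h import *
t=cv2.imread("pics/t18.png"); crop(t,220,140,460,290,3,"t18c.png")
c=t[160:195,315:345]; cv2.imwrite("pics/t18g.png",cv2.resize(c,None,fx=12,fy=12,interpolation=cv2.INTER_CUBIC))
E
```

```text
(no output)
```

View pics/t18c.png

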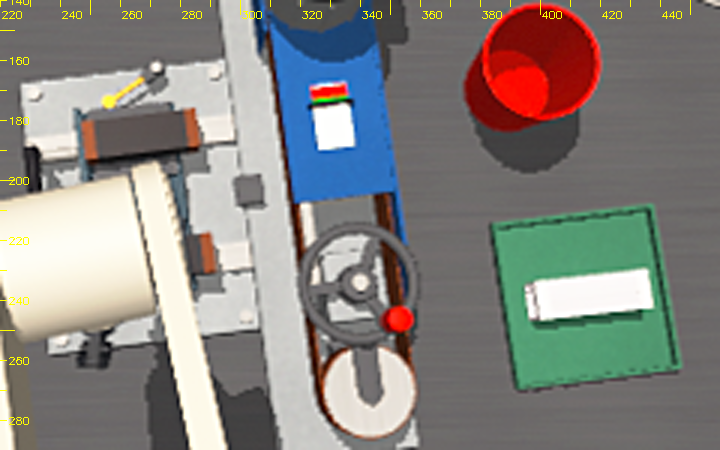

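View pics/t18g.png

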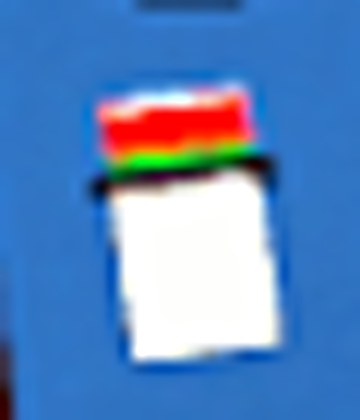

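Call:
jog_arm --series '[[[5, 1.6, 0, 0, 0, 20, 4], [10, 3.2, 1, 0, 0, 40, 4], [12, 4, 2, 0, 0, 79.7, 4], [12, 4, 2, 0, 0, 79.7, 4], [12, 4, 2, 0, 0, 79.7, 4]]]'

```text
clock: 32.78
eef_pos: [527.4, 209.3, 205.9]
tcp_rot: [-3.142, 0.001, 0.56]
contact_force: [-0.1, -0.6, 0.0]
opening: 0.467
```

```bash
python3 go.py 572.3 167.5 150 6;  python3 - <<'E'
from h import *
s=r.grab_frame("side")[:,:,::-1].copy()
crop(s,250,310,400,420,5,"s19.png")
E
```

```text
t 32.77 pos [527.4 209.3 205.9] psi 32.1 F [-0.1 -0.6  0. ] op 39.7 mm q [ 0.38  0.29  1.78 -0.    1.07  1.39]
[1.59, 5.93, 5.59] [0.0, 0.0, 26.1]
```

View pics/s19.png

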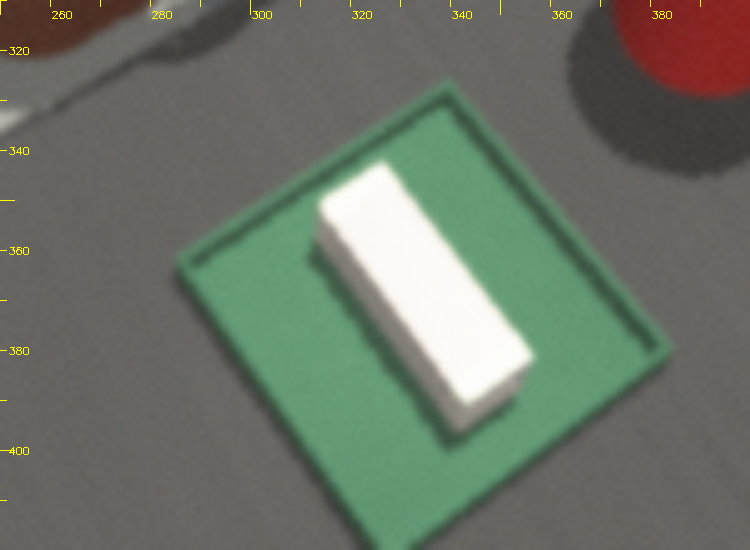

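The finished tube lies flat in the tray, well clear of its walls. On to the bar.

Call:
jog_arm --series '[[[1.6, 5.9, 1, 0, 0, 26.1, 4], [1.6, 5.9, 3, 0, 0, 26.1, 4], [1.6, 5.9, 5, 0, 0, 26.1, 4], [1.6, 5.9, 5.6, 0, 0, 26.1, 4], [1.6, 5.9, 5.6, 0, 0, 26.1, 4]]]'

```text
clock: 33.45
eef_pos: [572.4, 167.8, 150.3]
tcp_rot: [3.141, 0.0, 0.112]
contact_force: [-0.5, -0.6, 1.2]
opening: 0.465
```

```bash
python3 go.py 572.3 167.5 78 6;  python3 - <<'E'
from h import *
s=r.grab_frame("side")[:,:,::-1].copy();t=r.grab_frame("top")[:,:,::-1].copy()
crop(s,200,130,360,260,5,"s20.png")
crop(t,200,130,320,280,4,"t20.png")
E
```

```text
t 33.45 pos [572.4 167.8 150.3] psi 6.4 F [-0.5 -0.6  1.2] op 39.5 mm q [ 0.28  0.4   1.77 -0.    0.98  1.74]
[-0.01, 0.02, 7.23] [0.0, 0.0, 0.4]
```

View pics/s20.png

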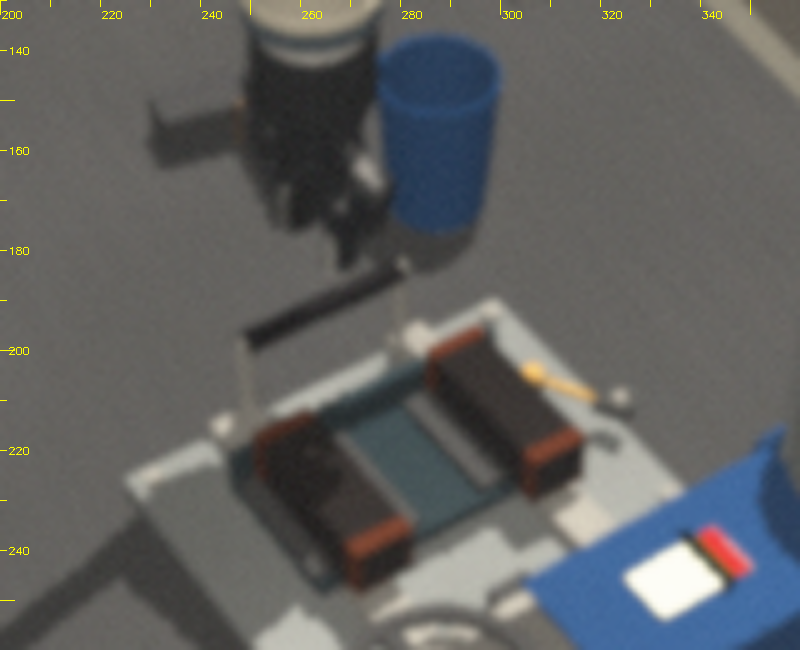

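View pics/t20.png

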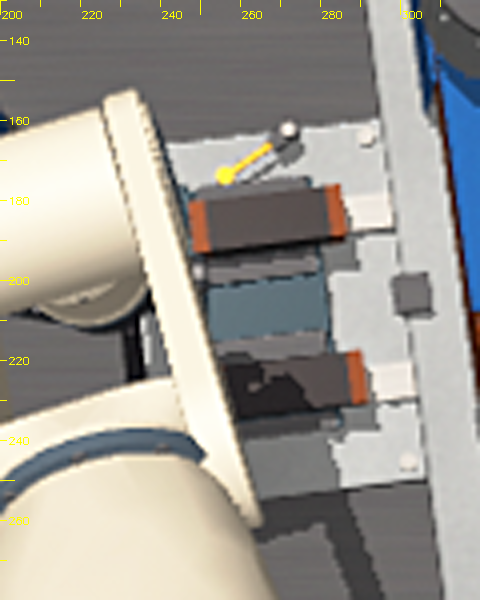

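Call:
jog_arm --series '[[[0, -0.05, 3, 0, 0, 0.3, 4], [0, -0.05, 5, 0, 0, 0.3, 4], [0, -0.05, 6.5, 0, 0, 0.3, 4], [0, -0.05, 7, 0, 0, 0.3, 4], [0, -0.05, 7, 0, 0, 0.3, 4]]]'

```text
clock: 34.17
eef_pos: [572.7, 168.4, 80.5]
tcp_rot: [-3.142, -0.0, 0.103]
contact_force: [0.1, -0.4, 0.1]
opening: 0.472
```

Call:
jog_arm --series '[[[0, 0, 0, 0, 0, 0, 2.6], [0, 0, 0, 0, 0, 0, 2], [0, 0, 0, 0, 0, 0, 1], [0, 0, 0, 0, 0, 0, 1], [0, 0, 0, 0, 0, 0, 1]]]' --newtons 40

```text
clock: 34.8
eef_pos: [572.9, 169.0, 81.2]
tcp_rot: [-3.141, -0.001, 0.103]
contact_force: [-2.0, 4.1, 6.3]
opening: 0.169
```

```bash
python3 go.py
```

```text
t 34.80 pos [572.9 169.   81.2] psi 5.9 F [-2.   4.1  6.3] op 14.4 mm q [0.28 0.49 1.81 0.   0.84 1.75]
```

Call:
jog_arm --series '[[[0, 0.4, 0, 0, 0, 0, 1], [0, 1.1, 0, 0, 0, 0, 1], [0, 1.8, 0, 0, 0, 0, 1], [0, 2.5, 0, 0, 0, 0, 1], [0, 3.2, 0, 0, 0, 0, 1]]]'

```text
clock: 35.42
eef_pos: [576.1, 138.8, 81.2]
tcp_rot: [-3.138, -0.002, 0.102]
contact_force: [-3.3, 13.1, 5.2]
opening: 0.172
```

Call:
jog_arm --series '[[[0, 0.7, 0, 0, 0, 0, 1], [0, 1.4, 0, 0, 0, 0, 1], [0, 2.1, 0, 0, 0, 0, 1], [0, 2.8, 0, 0, 0, 0, 1], [0, 3.3, 0, 0, 0, 0, 1]]]'

```text
clock: 36.05
eef_pos: [579.7, 103.5, 81.2]
tcp_rot: [3.141, -0.001, 0.103]
contact_force: [-0.2, -0.4, 6.2]
opening: 0.172
```

```bash
python3 go.py
```

```text
t 36.05 pos [579.7 103.5  81.2] psi 5.9 F [-0.2 -0.4  6.2] op 14.6 mm q [ 0.17  0.48  1.83 -0.    0.83  1.64]
```

Call:
jog_arm --series '[[[0, 0.3, 0, 0, 0, 0, 1], [0, 0.6, 0, 0, 0, 0, 1], [0, 0.9, 0, 0, 0, 0, 1], [0, 1.1, 0, 0, 0, 0, 1], [0, 1.2, 0, 0, 0, 0, 1]]]'

```text
clock: 36.67
eef_pos: [580.4, 96.7, 81.2]
tcp_rot: [-3.134, -0.001, 0.101]
contact_force: [-5.6, 33.7, 5.1]
opening: 0.167
```

Call:
jog_arm --series '[[[0, 0, 0, 0, 0, 0, 1], [0, 0, 0, 0, 0, 0, 1]]]'

```text
clock: 36.92
eef_pos: [580.4, 96.7, 81.2]
tcp_rot: [-3.135, -0.001, 0.101]
contact_force: [-3.7, 29.3, 4.4]
opening: 0.168
```

Call:
jog_arm --series '[[[0, -0.4, 0, 0, 0, 0, 1], [0, -0.4, 0, 0, 0, 0, 1], [0, -0.4, 0, 0, 0, 0, 3.5], [0, -0.4, 0, 0, 0, 0, 3.5], [0, -0.4, 0, 0, 0, 0, 3.5]]]'

```text
clock: 37.55
eef_pos: [579.9, 95.4, 80.2]
tcp_rot: [3.141, 0.0, 0.103]
contact_force: [0.3, 0.1, -0.9]
opening: 0.411
```

```bash
python3 go.py
```

```text
t 37.55 pos [579.9  95.4  80.2] psi 5.9 F [ 0.3  0.1 -0.9] op 35.0 mm q [ 0.16  0.48  1.83 -0.    0.83  1.63]
```

Call:
jog_arm --series '[[[0, 0, -2, 0, 0, 0, 3.5], [0, 0, -6, 0, 0, 0, 3.5], [0, 0, -11, 0, 0, 0, 3.5], [-3, -5, -15, 0, 0, 0, 3.5], [-8, -11, -17, 0, 0, 0, 3.5]]]'

```text
clock: 38.17
eef_pos: [507.3, 180.1, 245.2]
tcp_rot: [-3.141, -0.003, 0.101]
contact_force: [-0.7, 0.3, 0.3]
opening: 0.414
```

Call:
jog_arm --series '[[[-4, -5, 0, 0, 0, 0, 3.5], [-8, -11, 0, 0, 0, 0, 3.5], [-11, -17, 0, 0, 0, 0, 3.5], [-14, -23, 0, 0, 0, 0, 3.5], [-14, -23, 0, 0, 0, 0, 3.5]]]'

```text
clock: 38.8
eef_pos: [341.8, 396.1, 243.1]
tcp_rot: [-3.141, -0.0, 0.106]
contact_force: [1.0, 0.1, -0.2]
opening: 0.411
```

```bash
python3 go.py;  python3 - <<'E'
from h import *
s=r.grab_frame("side")[:,:,::-1].copy();t=r.grab_frame("top")[:,:,::-1].copy()
crop(s,200,150,360,290,5,"s21.png")
crop(t,215,140,355,290,5,"t21.png");cv2.imwrite("pics/t21f.png",t)
E
```

```text
t 38.80 pos [341.8 396.1 243.1] psi 6.1 F [ 1.   0.1 -0.2] op 34.9 mm q [0.86 0.18 1.84 0.   1.12 2.32]
```

View pics/s21.png

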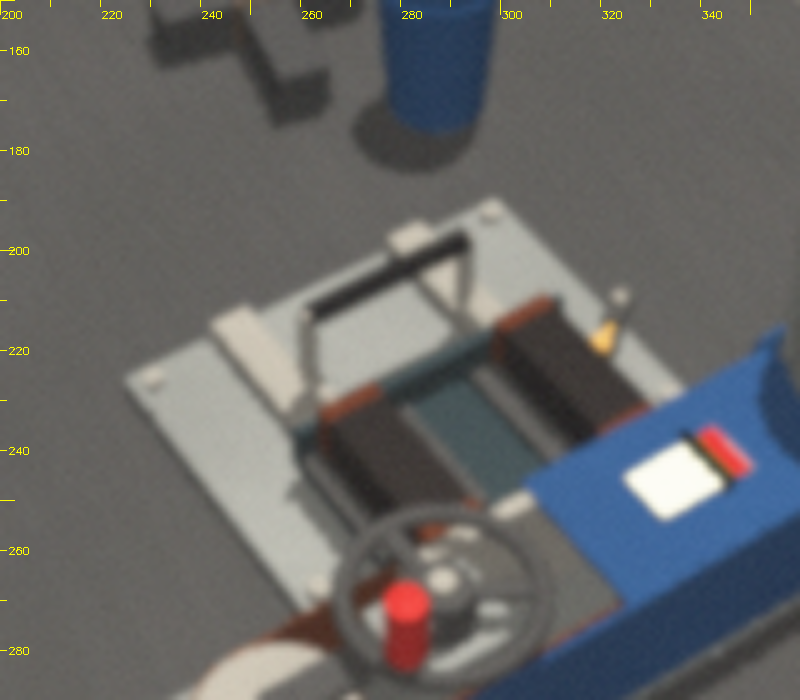

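View pics/t21.png

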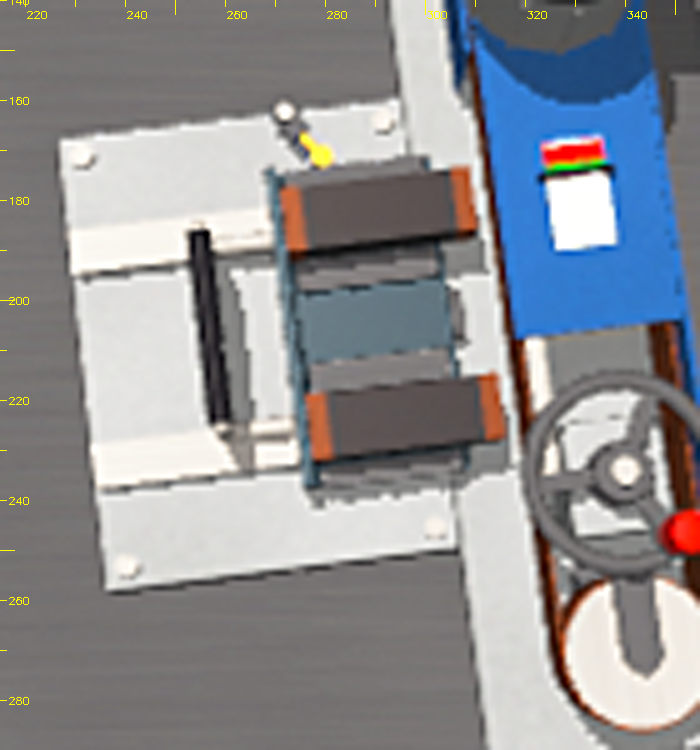

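View pics/t21f.png

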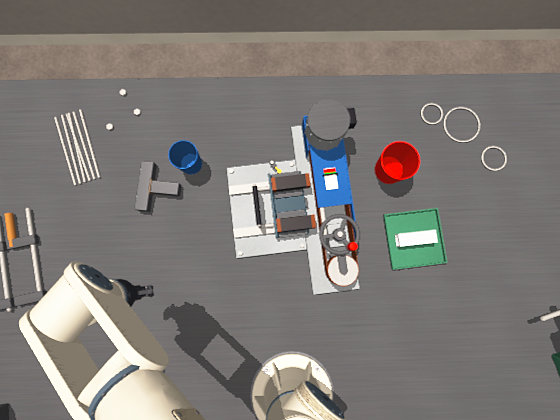

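```bash
python3 - <<'E'
from h import *
np.set_printoptions(precision=1,suppress=True)
f=lambda u,v,z:px2w("top",215+u/5,140+v/5,z)
a=np.radians(5.95);X=np.array([np.cos(a),np.sin(a)]);Y=np.array([-np.sin(a),np.cos(a)])
bar=f(211,326,104);print("bar travel vs start",(np.array([572.3,166.5])-bar[:2])@Y)
so=f(284,325,62); print("stop outer-Y",so[:2]@Y)
for n,(l,rr) in {"ch2":((287,219),(465,203)),"ch0":((311,426),(494,407))}.items():
    L=f(*l,78)[:2];Rr=f(*rr,78)[:2]; print(n,L,Rr,"len",np.linalg.norm(L-Rr),"angle dev",np.degrees(np.arctan2(*(L-Rr)[::-1]))-95.95,"end minus stop outer",L@Y-so[:2]@Y,"mid X",((L+Rr)/2)@X-bar[:2]@X)
print("start stop outer", np.array([574.8,119.5])@Y,"inner",np.array([577.9,112.2])@Y)
E
python3 - <<'E'
import cv2
a=cv2.imread('pics/t21f.png')[160:245,260:325]
cv2.imwrite('pics/t21z.png',cv2.resize(a,None,fx=9,fy=7,interpolation=cv2.INTER_CUBIC))
E
```

```text
bar travel vs start 72.0130466394653
stop outer-Y -9.837153898628731
ch2 [649.7  47.9] [657.9 -63.6] len 111.77166467747334 angle dev -1.7514067234416046 end minus stop outer -9.867926911626032 mid X 63.28545828930669
ch0 [519.9  35.4] [529.4 -77.7] len 113.54466793172652 angle dev -1.1317563742271375 end minus stop outer -8.844570049464402 mid X -66.57310674546363
start stop outer 59.27214372438509 inner 51.69012308670884
```

View pics/t21z.png

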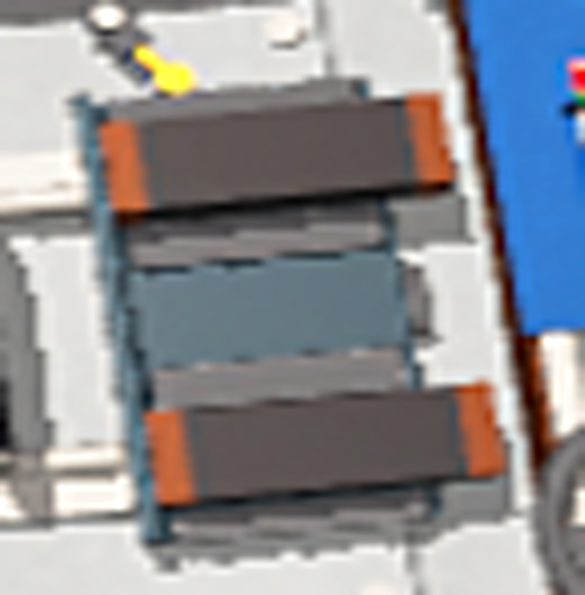

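```bash
python3 - <<'E'
from h import *
A=cv2.imread("pics/t18.png",0).astype(np.float32);B=cv2.imread("pics/t21f.png",0).astype(np.float32)
Ac=cv2.imread("pics/t18.png");Bc=cv2.imread("pics/t21f.png")
def m(A,B,x0,y0,x1,y1,z):
    up=8
    T=cv2.resize(A[y0:y1,x0:x1],None,fx=up,fy=up,interpolation=cv2.INTER_CUBIC)
    S=cv2.resize(B[y0-15:y1+15,x0-5:x1+40],None,fx=up,fy=up,interpolation=cv2.INTER_CUBIC)
    R_=cv2.matchTemplate(S,T,cv2.TM_CCOEFF_NORMED);_,v,_,l=cv2.minMaxLoc(R_)
    d=np.array(l)/up+[-5,-15]; p=np.array([(x0+x1)/2,(y0+y1)/2])
    w=px2w("top",*(p+d),z)-px2w("top",*p,z); print(v,d,w.round(1),np.linalg.norm(w))
m(Ac,Bc,246,174,288,196,78)   # tube
m(Ac,Bc,244,174,290,198,78)
m(Ac,Bc,280,175,289,193,78)   # rust end
E
```

```text
0.9148620367050171 [23.5   -2.625] [  7.  -73.5   0. ] 73.81542709947668
0.8250313401222229 [23.    -2.625] [  7.  -71.9   0. ] 72.2382574435306
0.8708083033561707 [22.875 -2.75 ] [  7.5 -71.7   0. ] 72.10677065049464
```

```bash
python3 - <<'E'
from h import *
from scipy.ndimage import map_coordinates, gaussian_filter1d
A=cv2.imread("pics/t18.png").astype(float);B=cv2.imread("pics/t21f.png").astype(float)
a=np.radians(5.95);X=np.array([np.cos(a),np.sin(a)]);Y=np.array([-np.sin(a),np.cos(a)])
def prof(I,c0,z,ys,xs):
    out=np.zeros(len(ys))
    for i,y in enumerate(ys):
        P=[w2px("top",(*(c0+X*x+Y*y),z)) for x in xs]; P=np.array(P)
        rb=[map_coordinates(I[:,:,2]-I[:,:,0],[P[:,1],P[:,0]],order=1).mean()]
        out[i]=rb[0]
    return out
c=np.array([649.6,61.]); xs=np.arange(-10,11,4.)
ya=np.arange(-75,75,.25); 
pa=prof(A,c,78,ya,xs); pb=prof(B,c,78,ya-73,xs)
for lab,p,off in(("back",pa,0),("home",pb,-73)):
    g=gaussian_filter1d(p,4,order=1); idx=[i for i in range(1,len(g)-1) if abs(g[i])>abs(g[i-1]) and abs(g[i])>=abs(g[i+1]) and abs(g[i])>1.0]
    print(lab,[(round(ya[i]+off,2),round(g[i],1)) for i in idx])
E
```

```text
Traceback (most recent call last):
  File "h.py", line 9, in w2px
    K,o,A=cam(n); q=K@(A.T@(np.asarray(p,float)-o)); return q[:2]/q[2]
          ~~~^^^
  File "h.py", line 5, in cam
    c=r.calibration(n); return c["mtx"],np.array(c["origin"]),R.from_euler('xyz',c["attitude"]).as_matrix()
ValueError: time passes only in moves, steps and waits
```

```bash
sed -i 's/^def cam/import functools\n@functools.lru_cache\ndef cam/' h.py; python3 - <<'E'
from h import *
from scipy.ndimage import map_coordinates, gaussian_filter1d
A=cv2.imread("pics/t18.png").astype(float);B=cv2.imread("pics/t21f.png").astype(float)
a=np.radians(5.95);X=np.array([np.cos(a),np.sin(a)]);Y=np.array([-np.sin(a),np.cos(a)])
def prof(I,c0,z,ys,xs):
    out=[]
    for y in ys:
        P=np.array([w2px("top",(*(c0+X*x+Y*y),z)) for x in xs])
        out.append(map_coordinates(I[:,:,2]-I[:,:,0],[P[:,1],P[:,0]],order=1).mean())
    return np.array(out)
c=np.array([649.6,61.]); xs=np.arange(-10,11,4.)
ya=np.arange(-75,75,.25)
for lab,I,off in(("back",A,0),("home",B,-73)):
    g=gaussian_filter1d(prof(I,c,78,ya+off,xs),4,order=1)
    print(lab,[(round(float(ya[i]+off),2),round(float(g[i]),1)) for i in range(1,len(g)-1) if abs(g[i])>abs(g[i-1]) and abs(g[i])>=abs(g[i+1]) and abs(g[i])>1.5])
E
```

```text
back [(-53.75, 5.5), (-42.0, -5.7), (53.5, 5.1), (65.75, -7.1), (71.5, 2.9)]
home [(-142.75, 10.8), (-137.75, -2.7), (-128.75, 6.8), (-117.25, -5.9), (-21.5, 5.4), (-9.5, -8.2), (-3.0, 2.9)]
```

```bash
python3 -c "
from rig import r
print(r.sign_off())"
```

```text
the job is handed in; nothing more can be done
None
```

The belt grinder is set up for the next batch, and I handed the job in at about 39 s of the 210 s allowed. The hand-in gave no verdict.

**What I did**
- **Finished tube:** there was only one, in channel 0. It now lies flat near the middle of the green tray.
- **Belt tension:** I led the wheel about 6.5 rad clockwise and let go with the gauge at about 0.037 m.
- **Raw tubes:** there were two. They lie in channels 2 and 0, each pushed against the stop until the wrist read 33 to 38 N.
- **Carriage:** I gripped the bar and led the carriage to its end stop, where it read about 30 N, then released it.

**Last checks**
- **Carriage travel:** edges on the tube in channel 2, compared between the drawn-back and home pictures, moved 75.0 to 75.25 mm. The stop edge moved 74.5 mm, so the tube is still against the stop within about 1 mm. The detent arm has swung over.
- **Gauge:** the pointer stayed in the green after I let go of the wheel and was still there in the last picture.
- **Tub, tin and tee:** they look unmoved in the last top picture. The arm is clear of everything.

**Where checks disagreed**
- Rougher estimates put the carriage travel at 72 to 74 mm, from hand-read pixels, template matching and the arm's own reading. The finer edge measurement and the firm end stop both point to home at 75 mm.
- The side camera read 3 to 4 mm off across the channels, so I relied on the top camera and the contact forces.
- Landing the finished tube in the tray gave a brief 59 N at the wrist, below the 120 N limit.

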